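Shut and latch the dry-storage chest for slides

TASK

Close the dry-storage chest: lower its lid gently until it lies flush on the rim, then swing the turn handle over so that its nose rides up the keeper's ramp, over the crest, and drops fully down into the notch. Let the handle rise and fall freely, neither lean on the lid nor ram the handle against the keeper's stop, and leave the handle resting low in the notch with everything else on the desk undisturbed.

Things in the scene. Friction and masses are not known exactly. Their poses are not given: they have to be found in the camera images.
- chest: white plastic chest fixed to the desk, 260 (its x) x 200 (its y) x 85 mm high; origin at the centre of its underside, z up. The lid's hinge runs along its +y long side, the latch sits at the middle of its -y long side. Slide racks stand inside, below the rim.
- lid (a joint): angle of the lid, rad: 0 = flush on the rim, grows as it opens (starts 0.55 to 0.95). Stiff friction hinge: it stays where it is left and takes a few newtons at the free edge to go down. More than 60 N on it, or closing it faster than 2 rad/s, is rough
- lid_hinge (a point): fixed point on the lid's hinge line (along the chest's x), at the middle of its +y side at rim height. The lid, 260 x 200 x 12 mm, has its underside at rim height when shut: a grey frame, 40 mm wide along the free edge, 24 mm elsewhere, round a clear window. Within 50 mm of the free edge's middle stands the steel keeper, to 20 mm high; beyond it the frame is free to press on.
- lid_edge (a point): point on the lid's upper face, 10 mm in from the middle of its free edge, 190 mm from the hinge line; moves with the lid
- latch_axis (a point): fixed point on the handle's vertical axis (chest frame 0, -118 mm), 143 mm above the desk. Dark steel handle: hub on the axis; arm 110 mm long, 14 mm wide, top face at 126 mm, with the knob on its end; opposite it the nose, 53 mm long, with a round-ended pin, 8 mm diameter, under it 48 mm from the axis. At rest the pin's tip is 5 mm above the shut lid.
- knob (a point): centre of the upright black knob on the handle's arm, 110 mm from the axis: 24 mm diameter, gripping part 21 mm high, top 160 mm above the desk at rest; this point is 143 mm above the desk at rest, turns and rises with the handle. It takes up to about 8 N here to turn the handle up the ramp; 18 N against the stop is too much.
- handle (a joint): turn of the handle, rad, grows counter-clockwise from above. 0 = arm along the chest's -x, nose along its +x; near 1.57 the arm points away from the chest and the nose over the lid. Starts parked, 0 to 0.2. The keeper is screwed on through slots, up to 11 mm off centre either way along the edge, not measured: the pin drops somewhere between 1.2 and 1.75, the stop comes 0.1 to 0.15 later.
- lift (a joint): rise of the handle along its axis, m: 0 = lowest; its weight and a spring (450 N/m) hold it down with 17 N. The keeper, as the pin meets it: ramp 24 mm long rising 11 mm, crest 5 mm long (lift about 0.0055) with sheer back, notch 10 mm wide (lift about 0), stop 6.5 mm above the crest. Over 45 N on the keeper is ramming. A tight grip held level overloads it on the ramp and stops the drop.
- stain_bottle: small green bottle, 38 mm diameter, 85 mm high, beside the chest's latch side; leave it. Origin under its centre, as for all the bystanders
- coverslip_box: blue box 75 x 55 x 28 mm near the latch; leave it
- slide_box: black slide box 175 x 90 x 34 mm; leave it
- mug: white mug, 80 mm diameter, 92 mm high; leave it
- oil_bottle: small amber bottle, 28 mm diameter, 60 mm high; leave it
- loupe: black eyepiece, 44 mm diameter, 44 mm high; leave it
- spray_can: metal can, 48 mm diameter, 130 mm high; leave it

How it is judged:
By the outcome, as a careful person would: the job done as asked, in the order asked, and still so for the second after the job is handed in, with the robot touching nothing.
It also fails if it takes over 66 s, if anything falls off the work surface, if the arm or the gripper's body presses on something with over 40 N, if the wrist force passes 120 N, or if a joint passes its speed limit or range.

ROBOT

A 6-joint arm with a two-finger parallel gripper is mounted at the origin on the work surface. World frame = base frame: x ahead of the robot, y to its left, z up, the work surface at z = 0. Lengths are in m, angles in degrees, forces in N, time in s.
With the tool pointing down it reaches from about 0.4 to 0.825 m from the base axis. Payload 7 kg.
Tool frame: the origin (TCP) lies at the very end of the fingers, on their centre line; the grasp point (between the pads) lies 19 mm behind it (ctrl.tcp_to_grasp is the distance from the TCP to the grasp point, in m); z points along the fingers, y is the direction in which the jaws open and shut (so a half turn about z gives the same grasp; the last joint's range is limited). The gripper opens to 88 mm and grips with 3 to 60 N. Pads are 19 mm wide; open, the fingers measure 130 mm over their backs; the gripper's body (78 mm by 193 mm) begins 47 mm behind the grasp point.
Start: joints at [84.288, 20.546, 0.682, 0, -70.136, -16.507], TCP at [0.255, 0.625, 0.204] pointing down, gripper open.
Joint ranges: [-176.03, 176.03], [-82.01, 121.73], [-58.28, 71.71], [-173.87, 95.51], [-174.79, -0.11], [-173.66, 173.66]. Speed limits (degrees/s): [136.94, 136.94, 172.46, 180, 180, 180].

INTERFACE

Orientations are given as [roll, pitch, yaw] about the fixed x, y, z axes, in that order (R = Rz(yaw) Ry(pitch) Rx(roll)).
In Python, from plant import ctrl gives the robot as it stands.
- The arm moves only by the tool jog_arm, never from a script. Its argument "commands" is a list of rows, each an object of numbers: "x", "y", "z": the shift along the tool's x, y, z in cm; "roll": the turn about the tool's z in rad. In form: [{"x": .., "y": .., "z": .., "roll": ..}, ...]. A call has 1 to 12 rows; each row shifts and turns the commanded pose from where the row before left it, along the tool's axes as they then stand; what a row does not reach is not made up. A row lasts 1/10 s, in which the tool goes at most 50 mm and 8.59 degrees, less where a joint would pass 70% of its speed; a pose out of reach is approached as far as the arm can. A call is refused whole if a number of a shift passes 5 or a number of a turn 0.15, either way. A call with a gripper value outside its range is refused whole. "gripper" is the finger opening in cm, from 0 to 8.76, set as the call begins (left out, the last holds). The fingers move at their own pace and stop on an object; the grip force is fixed at half the most. Time passes only in rows, so rows that do not move let the fingers close. It gives the time, the measured TCP pose, the force and the opening at its end, in the units of the state.
- ctrl.get_obs(): the state, without advancing time (a new reading comes with each control period).
- ctrl.snapshot(name): name is "side" or "top"; returns a dict with "image" (384x512x3 uint8, red, green, blue), "mtx" (3x3 intrinsics, pixels), "position" and "orientation" of the camera in the world. Camera axes: x right, y up, looking along -z (the intrinsics and any distortion apply to the point x, -y, -z); pixel columns grow to the right and rows downward; lengths in m; the calibration is good to about 2 mm. A picture is of the moment at which its call begins. There is no depth.
- ctrl.close_job(): hands the job in, once; it reports no verdict.
Trained networks look in the newest picture that a camera, given by its name, has taken for a name from the list of things; names that differ only in an ending like _2 or _b are one class to them, and where a whole thing is asked for, a point or a joint stands for the part that bears it (a point fixed in the world has none). Each returns a list of dicts, best first, with "confidence" (0 to 1); they miss things now and then, are a little off and sometimes report something else, mostly with a low value. They report only what shows in the picture. A call takes as long as a camera call.
- ctrl.search_frame(camera, query): "position" ([column, row] as shares, 0 to 1, of the picture: columns of its width, rows of its height, amid what is visible of it).
- ctrl.regions_of(camera, query): "mask" (384x512 bool, what is visible of it) and "position" ([column, row] as shares, 0 to 1, of the picture: columns of its width, rows of its height, amid what is visible of it).
The state is a dict: "clock": time; "joint_pos": joint angles; "qvel": joint speeds; "tau": joint torques, N m; "tool_pos": TCP position; "orientation": TCP orientation; "force": force on the tool from outside, world axes, zero at the start; "moment": the same for the moment, N m; "opening": finger opening in m.
Only numpy, scipy, OpenCV 4.12 (cv2) and the standard library are available. Lean on these libraries where they do the work, as an engineer would, in place of code of your own. Each camera call takes 0.05 s, during which the arm holds its last target.

## Working session

There is one attempt and no reset: what is moved stays moved. The work goes in short steps, Python scripts to look and compute and a tool call to move; the robot and the scene stay as the last step left them, time stands still between calls to the robot, and variables do not carry over. Pictures are saved under pics/ and viewed, and the job is handed in when it is done.

Besides the shell and the picture viewer there is one more tool, called after "Request:" as name(argument=value, ...), one argument or row to a line, values as JSON. jog_arm: Moves the arm, as the interface text tells. Its arguments: {"type":"object","properties":{"commands":{"type":"array"},"gripper":{"type":"number"}},"required":["commands"]}

```bash
mkdir -p pics; ls; python3 - <<'E'
from plant import ctrl
import cv2
print(ctrl.get_obs())
for n in("side","top"):
    s=ctrl.snapshot(n); cv2.imwrite(f"pics/{n}0.png",s["image"][:,:,::-1]); print(n,s["mtx"],s["position"],s["orientation"],[k for k in s])
    for q in ["chest","lid","lid_edge","knob","handle","stain_bottle","coverslip_box","slide_box","mug","oil_bottle","loupe","spray_can"]:
        r=ctrl.search_frame(n,q); print(q,[(round(d["position"][0]*512),round(d["position"][1]*384),round(d["confidence"],2)) for d in r[:2]])
print(ctrl.get_obs()["clock"])
E
```

```text
pics
{'clock': 0.0, 'joint_pos': array([ 8.42859631e+01,  2.05910168e+01,  6.34089658e-01, -2.05014720e-02,
       -7.01362481e+01, -1.65079876e+01]), 'qvel': array([ 0.17539751,  0.11816987, -0.0662831 , -0.01297773,  0.03775269,
       -0.04374083]), 'tau': array([-4.30179380e-04, -5.82731795e+01,  2.93040276e+01,  6.99705765e+00,
        6.80319834e-03, -1.55247690e-04]), 'tool_pos': array([0.25509699, 0.62436895, 0.20282865]), 'orientation': array([ 1.79905189e+02, -7.99994335e-03, -2.22289996e+01]), 'force': array([ 0.82030333, -0.05470084, -0.02436537]), 'moment': array([-0.03891187,  0.00577929,  0.00430012]), 'opening': 0.08759873293061515}
side [[419.81335901   0.         257.25097951]
 [  0.         419.81335901 194.50718465]
 [  0.           0.           1.        ]] [ 0.06776504 -0.53746504  0.95101998] [ 40.76287903   0.36779084 -47.20087265] ['image', 'mtx', 'position', 'orientation']
chest [(224, 198, 0.85), (376, 267, 0.68)]
lid [(212, 164, 0.92)]
lid_edge [(214, 168, 0.64)]
knob [(230, 217, 0.83)]
handle [(229, 220, 0.69)]
stain_bottle [(299, 220, 0.62), (198, 130, 0.29)]
coverslip_box [(249, 278, 0.76)]
slide_box [(347, 350, 0.79), (140, 167, 0.64)]
mug [(378, 267, 0.93)]
oil_bottle [(138, 169, 0.45), (168, 144, 0.43)]
loupe [(138, 169, 0.61)]
spray_can []
top [[391.30351934   0.         252.1609198 ]
 [  0.         391.30351934 190.55567875]
 [  0.           0.           1.        ]] [ 0.33867285 -0.02307916  1.34715673] [ 11.89290633   0.34234668 -88.48998675] ['image', 'mtx', 'position', 'orientation']
chest [(231, 207, 0.79)]
lid [(223, 196, 0.87)]
lid_edge [(223, 196, 0.86)]
knob [(266, 231, 0.57)]
handle [(266, 227, 0.64)]
stain_bottle [(291, 187, 0.43)]
coverslip_box [(295, 243, 0.59)]
slide_box [(381, 243, 0.57), (145, 229, 0.18)]
mug [(358, 183, 0.78), (225, 198, 0.56)]
oil_bottle [(135, 189, 0.42)]
loupe [(148, 227, 0.55)]
spray_can [(157, 164, 0.69), (237, 205, 0.27)]
1.3
```

View pics.

View pics/side0.png

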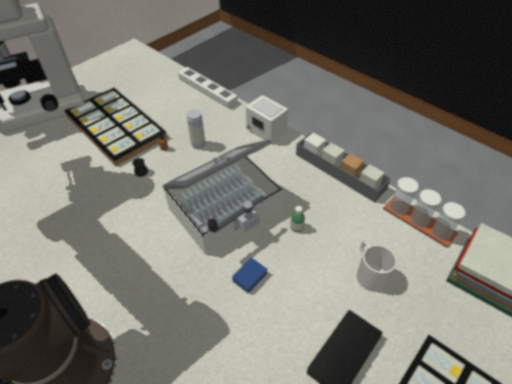

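View pics/top0.png

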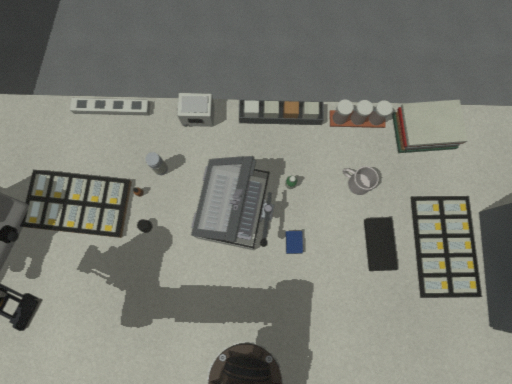

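```bash
python3 - <<'E'
import cv2
for n,(x0,x1,y0,y1) in {"side":(130,330,90,300),"top":(170,330,120,280)}.items():
    a=cv2.imread(f"pics/{n}0.png")[y0:y1,x0:x1]
    k=min(800/(x1-x0),600/(y1-y0)); k=int(k*2)/2
    cv2.imwrite(f"pics/{n}0c.png",cv2.resize(a,None,fx=k,fy=k,interpolation=cv2.INTER_CUBIC)); print(k)
E
```

```text
2.5
3.5
```

View pics/side0c.png

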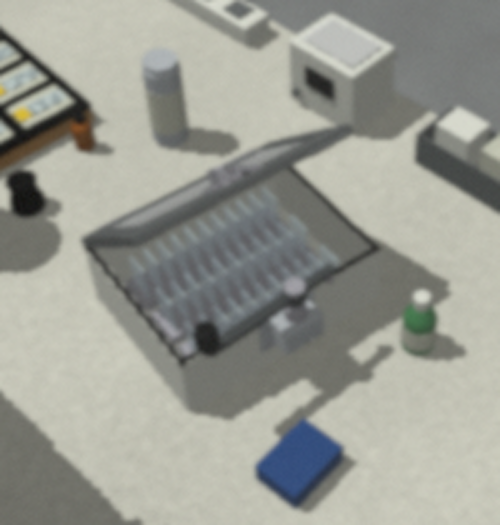

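View pics/top0c.png

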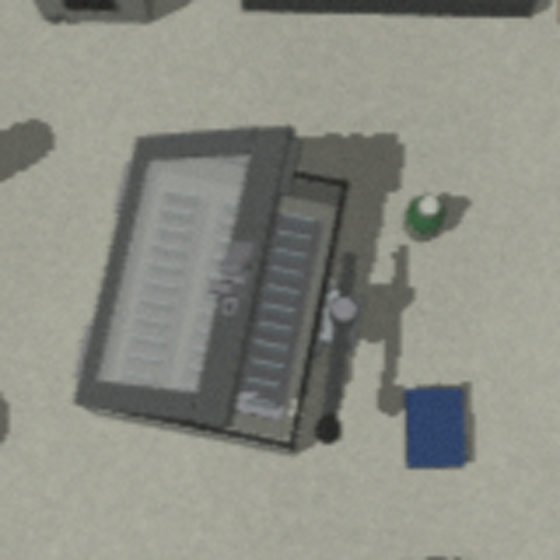

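```bash
cat > h.py <<'E'
import numpy as np
from scipy.spatial.transform import Rotation as R
from scipy.optimize import least_squares
CAM={"side":(419.81335901,257.25097951,194.50718465,[0.06776504,-0.53746504,0.95101998],[40.76287903,0.36779084,-47.20087265]),
"top":(391.30351934,252.1609198,190.55567875,[0.33867285,-0.02307916,1.34715673],[11.89290633,0.34234668,-88.48998675])}
def proj(c,P):
    f,cx,cy,p,o=CAM[c]; q=(np.atleast_2d(P)-p)@R.from_euler('xyz',o,degrees=True).as_matrix()
    return np.c_[cx+f*q[:,0]/-q[:,2], cy-f*q[:,1]/-q[:,2]]
def ray(c,uv,z):
    f,cx,cy,p,o=CAM[c]; d=R.from_euler('xyz',o,degrees=True).as_matrix()@np.array([(uv[0]-cx)/f,-(uv[1]-cy)/f,-1])
    p=np.array(p); return p+d*(z-p[2])/d[2]
def W(p,P): # chest->world
    c,s=np.cos(p[2]),np.sin(p[2]); P=np.atleast_2d(P)
    return np.c_[p[0]+c*P[:,0]-s*P[:,1],p[1]+s*P[:,0]+c*P[:,1],P[:,2]]
def lidp(th,x,d,t): return [x,0.1-d*np.cos(th)+t*np.sin(th),0.085+d*np.sin(th)+t*np.cos(th)]
def knobp(h,z=0.16,lift=0): return [-0.11*np.cos(h),-0.118-0.11*np.sin(h),z+lift]
E
python3 - <<'E'
from h import *
T=lambda u,v:(170+u/3.5,120+v/3.5); S=lambda u,v:(130+u/2.5,90+v/2.5)
obs=[("top",lambda p:[.13,-.1,.085],T(347,180)),("top",lambda p:[-.13,-.1,.085],T(295,447)),("top",lambda p:[0,-.118,.143],T(343,310)),
("top",lambda p:knobp(p[4]),T(328,428)),("top",lambda p:lidp(p[3],.13,.2,.012),T(292,127)),("top",lambda p:lidp(p[3],-.13,.2,.012),T(232,427)),
("top",lambda p:lidp(p[3],.13,0,.012),T(138,138)),("top",lambda p:lidp(p[3],-.13,0,.012),T(78,402)),
("side",lambda p:[.13,-.1,.085],S(376,247)),("side",lambda p:[-.13,-.1,.085],S(183,361)),("side",lambda p:[-.13,-.1,0],S(193,408)),("side",lambda p:knobp(p[4]),S(207,325)),
("side",lambda p:[0,-.118,.143],S(294,288)),("side",lambda p:lidp(p[3],.13,.2,.012),S(350,128))]
def f(p): return np.concatenate([proj(c,W(p,g(p)))[0]-uv for c,g,uv in obs])
r=least_squares(f,[.33,.05,-.2,.75,.1],loss='soft_l1'); print(r.x); print(f(r.x).reshape(-1,2).round(1))
p=r.x
for n,P in dict(hub=[0,-.118,.143],knob=knobp(p[4],.143),edge=lidp(p[3],0,.19,.012),pressL=lidp(p[3],-.09,.19,.012),pressR=lidp(p[3],.09,.19,.012)).items(): print(n,W(p,P)[0].round(4))
print("stain",ray("side",(299,228),0), ray("top",(291,182),.08),"cover",ray("top",(295,241),.028))
E
```

```text
[ 0.56060871  0.05616274 -0.16490539  0.69466443  0.05516569]
[[ 0.2 -0.5]
 [ 0.3  0.5]
 [ 0.1 -1.7]
 [-0.1 -0.7]
 [-0.2 -0.4]
 [-0.3 -0.3]
 [-1.4 -0.6]
 [-1.5  0.8]
 [ 1.9  0.4]
 [-0.5  2.7]
 [-1.1  2.3]
 [-0.7  1.1]
 [ 0.3 -3.1]
 [ 0.8  0.2]]
hub [ 0.5412 -0.0602  0.143 ]
knob [ 0.4319 -0.0482  0.143 ]
edge [0.5543 0.0184 0.2158]
pressL [0.4655 0.0332 0.2158]
pressR [0.6431 0.0036 0.2158]
stain [ 0.65328552 -0.14607121  0.        ] [ 0.63753305 -0.13672378  0.08      ] cover [ 0.44706021 -0.15598413  0.028     ]
```

```bash
cat >> h.py <<'E'
p0=np.array([0.5606,0.0562,-0.1649,0.6947,0.0552])
def rel(frm,ypr,to):
    M=R.from_euler('xyz',ypr,degrees=True).as_matrix(); return (M.T@(np.array(to)-frm))*100
def press(th,x=.095,d=.184,w=.0095): 
    q=np.array(lidp(th,x,d,.012)); q[1]+=w*np.cos(th)**0; return W(p0,q)[0]
E
python3 - <<'E'
from h import *
from plant import ctrl
o=ctrl.get_obs(); 
t=press(.6947)+[0,0,.04]; print(t, rel(o["tool_pos"],o["orientation"],t))
ori=[180,0,-99.45]; prev=t
for th in [.6947,.6,.5,.4,.3,.2,.1,.05,0]:
    q=press(th); print(th,q.round(4),rel(prev,ori,q).round(2)); prev=q
E
```

```text
[0.65034283 0.01675798 0.25200747] [59.56789394 41.35486515 -4.82409487]
0.6947 [0.6503 0.0168 0.212 ] [ 0. -0.  4.]
0.6 [0.6485 0.0055 0.1988] [ 1.14 -0.    1.32]
0.5 [ 0.6467 -0.005   0.1837] [ 1.06 -0.    1.51]
0.4 [ 0.6452 -0.0139  0.1677] [ 0.91 -0.    1.6 ]
0.3 [ 0.644  -0.0213  0.1508] [ 0.74 -0.    1.69]
0.2 [ 0.6431 -0.0269  0.1333] [ 0.57 -0.    1.75]
0.1 [ 0.6424 -0.0308  0.1153] [ 0.39 -0.    1.8 ]
0.05 [ 0.6422 -0.0321  0.1062] [ 0.13 -0.    0.91]
0 [ 0.6421 -0.0329  0.097 ] [ 0.08 -0.    0.92]
```

Request:
jog_arm(
  commands=[
    {"z": -2.5},
    {"z": -2.5},
    {"x": 3, "y": 2},
    {"x": 3, "y": 2},
    {"x": 3, "y": 2},
    {"x": 3, "y": 2},
    {"x": 3, "y": 2},
    {"x": 3, "y": 2},
    {"x": 3, "y": 2},
    {"x": 3, "y": 2},
    {"x": 3, "y": 2},
    {"x": 3, "y": 2},
  ],
  gripper=0,
)

```text
validation failed for argument at $.co...
```

Request:
jog_arm(
  commands=[
    {"x": 3, "y": 2},
    {"x": 3, "y": 2},
    {"x": 3, "y": 2},
    {"x": 3, "y": 2},
    {"x": 3, "y": 2},
    {"x": 3, "y": 2},
    {"x": 3, "y": 2},
    {"x": 3, "y": 2},
    {"x": 3, "y": 2},
    {"x": 2.5, "y": 3.3},
  ],
)

```text
validation failed for argument at $.co...
```

Request:
jog_arm(
  commands=[
    {"roll": 0.14},
    {"roll": 0.14},
    {"roll": 0.14},
    {"roll": 0.14},
    {"roll": 0.14},
    {"roll": 0.14},
    {"roll": 0.14},
    {"roll": 0.14},
    {"roll": 0.14},
    {"roll": 0.09},
    {},
  ],
)

```text
validation failed for argument at $.co...
```

```bash
python3 - <<'E'
from h import *
from plant import ctrl
import cv2
o=ctrl.get_obs(); print(o["clock"],o["tool_pos"],o["orientation"],o["force"],o["opening"])
t=press(.6947); print(rel(o["tool_pos"],o["orientation"],t))
s=ctrl.snapshot("side"); cv2.imwrite("pics/s1.png",cv2.resize(s["image"][90:270,130:370,::-1],None,fx=3,fy=3,interpolation=cv2.INTER_CUBIC))
E
```

```text
1.3 [0.2552815  0.62485482 0.20375968] [-1.79999642e+02 -9.06772293e-04 -2.22192147e+01] [-0.35270994  0.04581021  0.02339815] 0.08786569435104676
[59.56783063 41.35489017 -0.82409487]
```

View pics/s1.png

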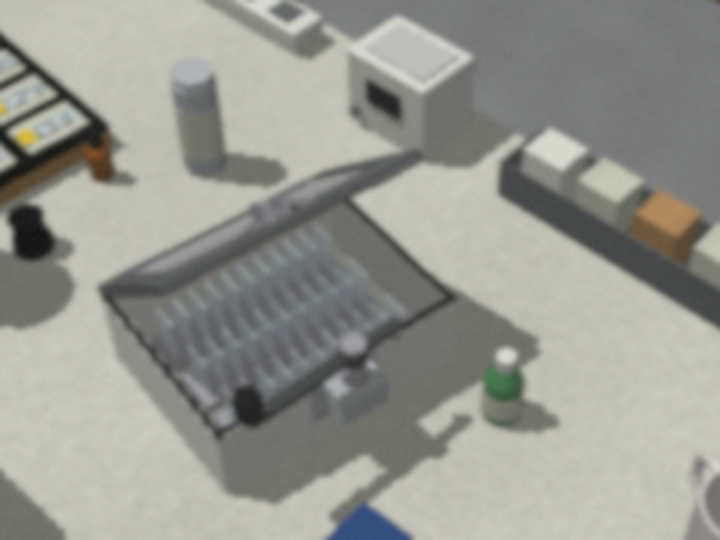

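All rows refused: every key is evidently required. The arm hasn't moved.

Request:
jog_arm(
  commands=[
    {"x": 0, "y": 0, "z": -2.5, "roll": 0},
    {"x": 0, "y": 0, "z": -2.5, "roll": 0},
    {"x": 3, "y": 2, "z": 0, "roll": 0},
    {"x": 3, "y": 2, "z": 0, "roll": 0},
    {"x": 3, "y": 2, "z": 0, "roll": 0},
    {"x": 3, "y": 2, "z": 0, "roll": 0},
    {"x": 3, "y": 2, "z": 0, "roll": 0},
    {"x": 3, "y": 2, "z": 0, "roll": 0},
    {"x": 3, "y": 2, "z": 0, "roll": 0},
    {"x": 3, "y": 2, "z": 0, "roll": 0},
    {"x": 3, "y": 2, "z": 0, "roll": 0},
    {"x": 3, "y": 2, "z": 0, "roll": 0},
  ],
  gripper=0,
)

```text
clock: 2.55
tool_pos: [0.458, 0.325, 0.254]
orientation: [-180.0, -0.0, -22.2]
force: [0.7, 0.3, 0.3]
opening: 0.0014
```

Request:
jog_arm(
  commands=[
    {"x": 3, "y": 2, "z": 0, "roll": 0},
    {"x": 3, "y": 2, "z": 0, "roll": 0},
    {"x": 3, "y": 2, "z": 0, "roll": 0},
    {"x": 3, "y": 2, "z": 0, "roll": 0},
    {"x": 3, "y": 2, "z": 0, "roll": 0},
    {"x": 3, "y": 2, "z": 0, "roll": 0},
    {"x": 3, "y": 2, "z": 0, "roll": 0},
    {"x": 3, "y": 2, "z": 0, "roll": 0},
    {"x": 3, "y": 2, "z": 0, "roll": 0},
    {"x": 2.5, "y": 3.3, "z": 0, "roll": 0},
  ],
)

```text
clock: 3.55
tool_pos: [0.6511, 0.0168, 0.2533]
orientation: [180.0, 0.0, -22.2]
force: [0.5, -0.0, -0.7]
opening: 0.0008
```

Request:
jog_arm(
  commands=[
    {"x": 0, "y": 0, "z": 0, "roll": 0.14},
    {"x": 0, "y": 0, "z": 0, "roll": 0.14},
    {"x": 0, "y": 0, "z": 0, "roll": 0.14},
    {"x": 0, "y": 0, "z": 0, "roll": 0.14},
    {"x": 0, "y": 0, "z": 0, "roll": 0.14},
    {"x": 0, "y": 0, "z": 0, "roll": 0.14},
    {"x": 0, "y": 0, "z": 0, "roll": 0.14},
    {"x": 0, "y": 0, "z": 0, "roll": 0.14},
    {"x": 0, "y": 0, "z": 0, "roll": 0.14},
    {"x": 0, "y": 0, "z": 0, "roll": 0.09},
    {"x": 0, "y": 0, "z": 0, "roll": 0},
  ],
)

```text
clock: 4.65
tool_pos: [0.6499, 0.0175, 0.2538]
orientation: [180.0, -0.0, -99.6]
force: [0.0, -0.7, -0.1]
opening: 0.0008
```

```bash
python3 - <<'E'
from h import *
from plant import ctrl
import cv2
o=ctrl.get_obs(); print(o["clock"],o["tool_pos"],o["orientation"],o["force"],o["opening"],o["joint_pos"])
t=press(.6947); print(rel(o["tool_pos"],o["orientation"],t))
s=ctrl.snapshot("side"); cv2.imwrite("pics/s2.png",cv2.resize(s["image"][90:270,130:370,::-1],None,fx=3,fy=3,interpolation=cv2.INTER_CUBIC))
E
```

```text
4.65 [0.64987769 0.01750359 0.25377561] [ 1.79999780e+02 -1.69623442e-03 -9.96394112e+01] [ 0.04491312 -0.70234322 -0.06244942] 0.0007798109493544838 [ 1.87027728e+01  1.67565062e+01  1.72390699e+00  1.43764995e-03
 -7.49683997e+01 -2.83425569e+01]
[ 0.06559564 -0.05835828  4.17681624]
```

View pics/s2.png

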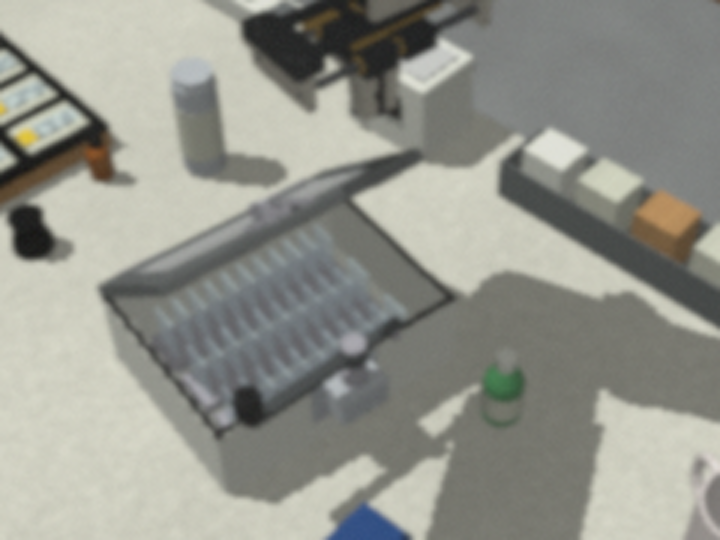

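Request:
jog_arm(
  commands=[
    {"x": 0, "y": 0, "z": 1, "roll": 0},
    {"x": 0, "y": 0, "z": 1, "roll": 0},
    {"x": 0, "y": 0, "z": 0.7, "roll": 0},
    {"x": 0, "y": 0, "z": 0.5, "roll": 0},
    {"x": 0, "y": 0, "z": 0.4, "roll": 0},
    {"x": 0, "y": 0, "z": 0.3, "roll": 0},
    {"x": 0, "y": 0, "z": 0.3, "roll": 0},
  ],
)

```text
clock: 5.4
tool_pos: [0.65, 0.0175, 0.2117]
orientation: [-180.0, 0.0, -99.6]
force: [-0.3, -1.3, -0.2]
opening: 0.0006
```

Request:
jog_arm(
  commands=[
    {"x": 0.2, "y": 0, "z": 0.25, "roll": 0},
    {"x": 0.3, "y": 0, "z": 0.35, "roll": 0},
  ],
)

```text
clock: 5.6
tool_pos: [0.6492, 0.0125, 0.2058]
orientation: [-180.0, 0.0, -99.6]
force: [0.2, -1.0, -0.4]
opening: 0.0004
```

Request:
jog_arm(
  commands=[
    {"x": 0.2, "y": 0, "z": 0.4, "roll": 0},
    {"x": 0.3, "y": 0, "z": 0.5, "roll": 0},
    {"x": 0.4, "y": 0, "z": 0.6, "roll": 0},
  ],
)

```text
clock: 5.9
tool_pos: [0.6478, 0.0035, 0.1907]
orientation: [-180.0, 0.0, -99.6]
force: [0.3, -0.7, 2.2]
opening: 0.0002
```

Request:
jog_arm(
  commands=[
    {"x": 0.5, "y": 0, "z": 0.75, "roll": 0},
    {"x": 0.5, "y": 0, "z": 0.75, "roll": 0},
    {"x": 0.45, "y": 0, "z": 0.8, "roll": 0},
    {"x": 0.4, "y": 0, "z": 0.8, "roll": 0},
  ],
)

```text
clock: 6.3
tool_pos: [0.6442, -0.0151, 0.1588]
orientation: [180.0, -0.0, -99.6]
force: [0.5, 0.5, -0.1]
opening: 0.0007
```

```bash
python3 - <<'E'
from h import *
from plant import ctrl
import cv2
for n,(a,b,c,d) in dict(side=(90,270,130,370),top=(120,280,170,370)).items():
  s=ctrl.snapshot(n); cv2.imwrite(f"pics/{n}3.png",cv2.resize(s["image"][a:b,c:d,::-1],None,fx=3,fy=3,interpolation=cv2.INTER_CUBIC))
E
```

```text
(no output)
```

View pics/side3.png

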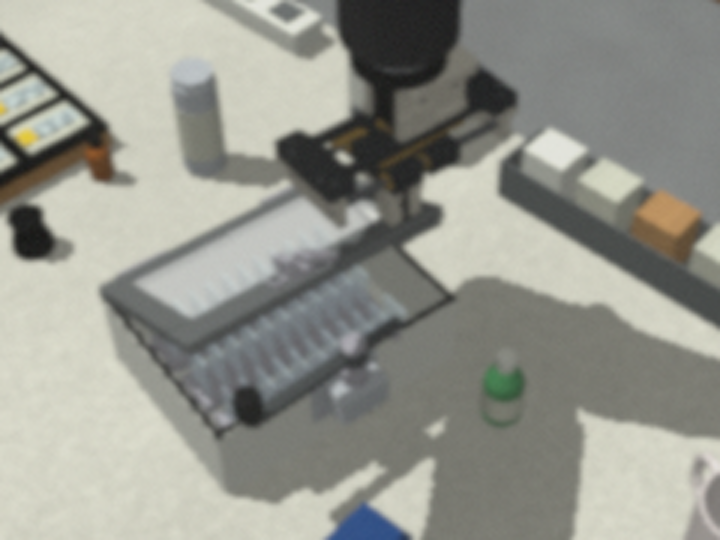

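View pics/top3.png

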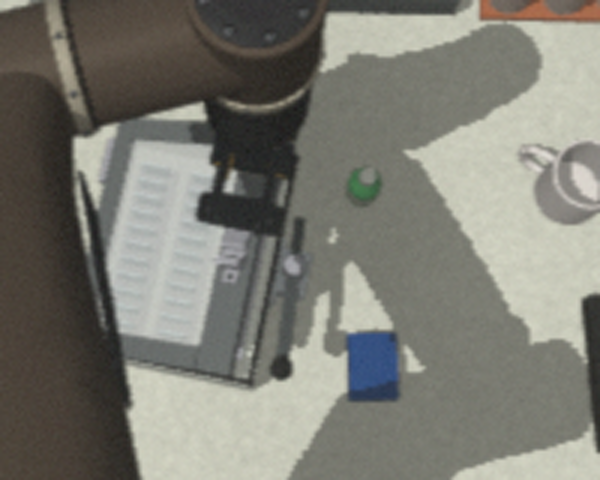

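Request:
jog_arm(
  commands=[
    {"x": 0.35, "y": 0, "z": 0.8, "roll": 0},
    {"x": 0.3, "y": 0, "z": 0.8, "roll": 0},
    {"x": 0.3, "y": 0, "z": 0.8, "roll": 0},
    {"x": 0.25, "y": 0, "z": 0.8, "roll": 0},
  ],
)

```text
clock: 6.8
tool_pos: [0.6423, -0.0266, 0.1269]
orientation: [180.0, -0.0, -99.6]
force: [-0.1, 0.9, 0.2]
opening: 0.0005
```

Request:
jog_arm(
  commands=[
    {"x": 0.2, "y": 0, "z": 0.7, "roll": 0},
    {"x": 0.15, "y": 0, "z": 0.6, "roll": 0},
    {"x": 0.1, "y": 0, "z": 0.4, "roll": 0},
  ],
)

```text
clock: 7.1
tool_pos: [0.6415, -0.031, 0.1099]
orientation: [180.0, -0.0, -99.6]
force: [-0.2, 0.4, 1.0]
opening: 0.0007
```

Request:
jog_arm(
  commands=[
    {"x": 0.05, "y": 0, "z": 0.4, "roll": 0},
    {"x": 0.05, "y": 0, "z": 0.3, "roll": 0},
    {"x": 0, "y": 0, "z": 0.2, "roll": 0},
  ],
)

```text
clock: 7.4
tool_pos: [0.6416, -0.0318, 0.1016]
orientation: [-180.0, 0.0, -99.6]
force: [0.2, -0.6, 0.5]
opening: 0.0002
```

Request:
jog_arm(
  commands=[
    {"x": 0, "y": 0, "z": 0.15, "roll": 0},
    {"x": 0, "y": 0, "z": 0.1, "roll": 0},
  ],
)

```text
clock: 7.6
tool_pos: [0.6417, -0.0318, 0.0993]
orientation: [-180.0, 0.0, -99.6]
force: [-1.0, 0.5, 0.5]
opening: 0.0005
```

Request:
jog_arm(
  commands=[
    {"x": 0, "y": 0, "z": 0.1, "roll": 0},
    {"x": 0, "y": 0, "z": 0.1, "roll": 0},
  ],
)

```text
clock: 7.8
tool_pos: [0.6417, -0.0317, 0.0974]
orientation: [-180.0, 0.0, -99.6]
force: [-0.1, 0.7, 0.2]
opening: 0.0006
```

Request:
jog_arm(
  commands=[
    {"x": 0, "y": 0, "z": 0.1, "roll": 0},
  ],
)

```text
clock: 7.9
tool_pos: [0.6417, -0.0318, 0.0963]
orientation: [-180.0, 0.0, -99.6]
force: [0.6, -0.3, 0.1]
opening: 0.0001
```

```bash
python3 - <<'E'
from h import *
from plant import ctrl
import cv2
n="side";a,b,c,d=(120,270,150,350)
s=ctrl.snapshot(n); cv2.imwrite(f"pics/{n}4.png",cv2.resize(s["image"][a:b,c:d,::-1],None,fx=4,fy=4,interpolation=cv2.INTER_CUBIC))
print(ctrl.get_obs())
E
```

```text
{'clock': 7.95, 'joint_pos': array([ 1.45359126e+01,  2.22950676e+01, -1.15952190e+01, -3.06128032e-03,
       -5.61146233e+01, -2.41039236e+01]), 'qvel': array([ 0.00678955,  0.03190958,  0.00619792, -0.00335304, -0.15262094,
       -0.01080474]), 'tau': array([ 9.28467518e-03, -5.77258801e+01,  2.62212753e+01,  6.29149854e+00,
       -1.25877711e-02,  1.81351779e-04]), 'tool_pos': array([ 0.64154239, -0.03178085,  0.09607092]), 'orientation': array([ 1.79994480e+02,  3.14442325e-04, -9.95697179e+01]), 'force': array([ 0.83440209, -0.46405905, -0.99552559]), 'moment': array([ 0.10900143, -0.08503223, -0.03012677]), 'opening': 0.0003540556850052622}
```

View pics/side4.png

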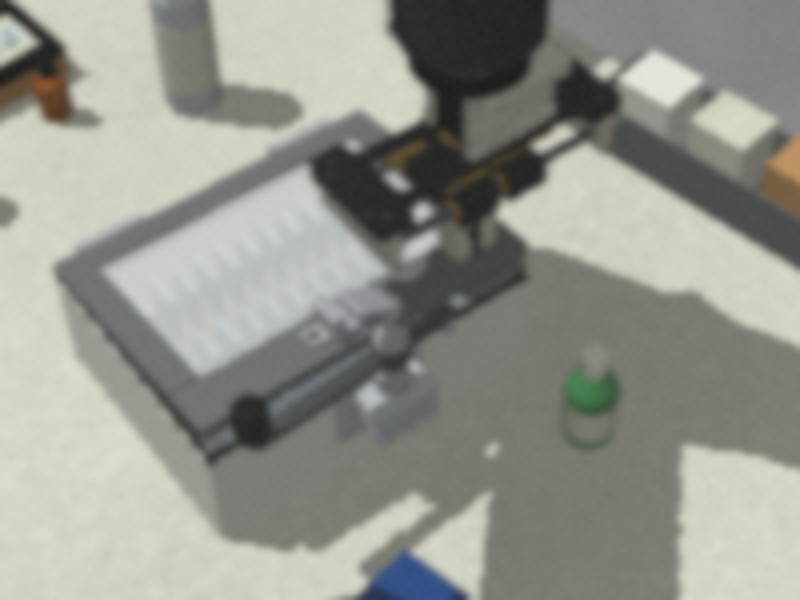

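Request:
jog_arm(
  commands=[
    {"x": 0, "y": 0, "z": 0.1, "roll": 0},
    {"x": 0, "y": 0, "z": 0.1, "roll": 0},
  ],
)

```text
clock: 8.15
tool_pos: [0.6416, -0.0317, 0.0942]
orientation: [-180.0, 0.0, -99.6]
force: [0.1, 0.6, 0.6]
opening: 0.0002
```

Request:
jog_arm(
  commands=[
    {"x": 0, "y": 0, "z": 0.1, "roll": 0},
  ],
)

```text
clock: 8.25
tool_pos: [0.6416, -0.0318, 0.0932]
orientation: [-180.0, -0.0, -99.6]
force: [0.5, 0.2, -0.6]
opening: 0.0004
```

Request:
jog_arm(
  commands=[
    {"x": 0, "y": 0, "z": 0.1, "roll": 0},
  ],
)

```text
clock: 8.35
tool_pos: [0.6416, -0.0318, 0.0922]
orientation: [-180.0, -0.0, -99.6]
force: [0.8, 0.3, -0.7]
opening: 0.0002
```

```bash
python3 - <<'E'
from h import *
from plant import ctrl
import cv2
for n,(a,b,c,d) in dict(side=(120,270,150,350),top=(140,270,190,340)).items():
  s=ctrl.snapshot(n); im=cv2.resize(s["image"][a:b,c:d,::-1],None,fx=4,fy=4,interpolation=cv2.INTER_CUBIC)
  cv2.imwrite(f"pics/{n}5.png",im)
  for th,col in ((0,(0,255,0)),(.06,(0,0,255))):
    P=[lidp(th,x,d_,.012) for x,d_ in ((.13,0),(.13,.2),(-.13,.2),(-.13,0))]+[lidp(th,x,d_,.012) for x,d_ in ((.106,.024),(.106,.16),(-.106,.16),(-.106,.024))]
    uv=(proj(n,W(p0,P))-[c,a])*4
    cv2.polylines(im,[uv[:4].astype(np.int32)],True,col); cv2.polylines(im,[uv[4:].astype(np.int32)],True,col)
  o=ctrl.get_obs(); uv=(proj(n,o["tool_pos"])[0]-[c,a])*4; cv2.circle(im,tuple(int(v) for v in uv),4,(255,0,255),-1)
  cv2.imwrite(f"pics/{n}5o.png",im)
E
```

```text
(no output)
```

View pics/side5.png

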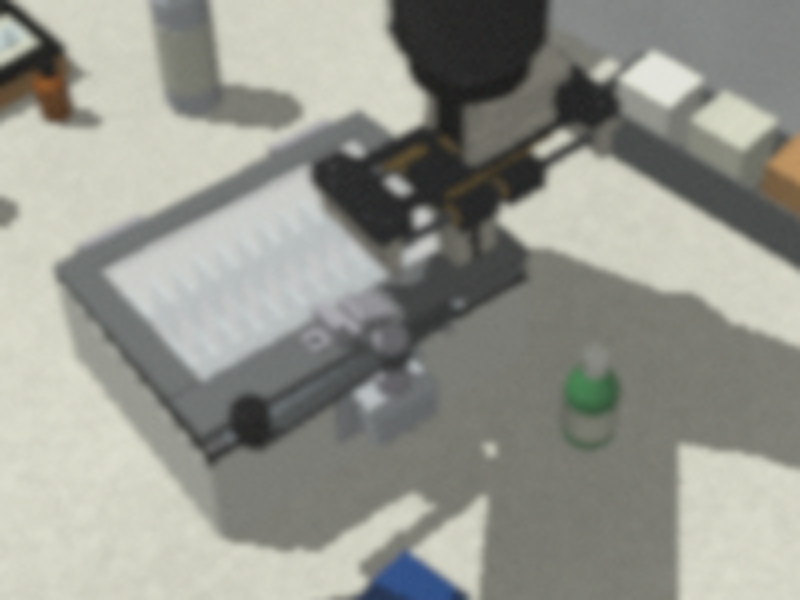

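View pics/side5o.png

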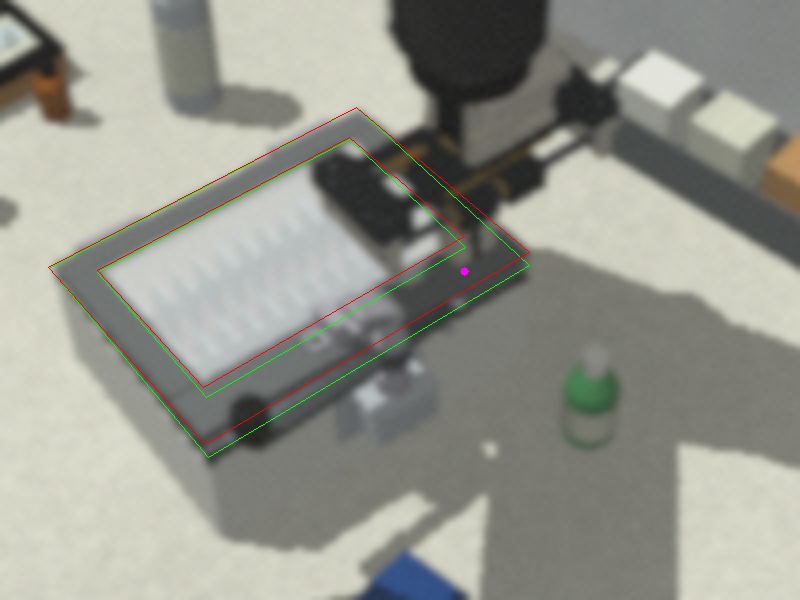

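View pics/top5o.png

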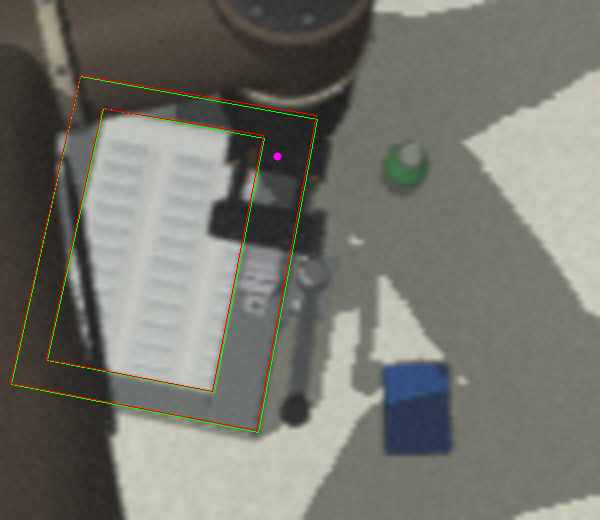

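Request:
jog_arm(
  commands=[
    {"x": 0, "y": 0, "z": 0.1, "roll": 0},
  ],
)

```text
clock: 8.55
tool_pos: [0.6417, -0.0318, 0.0913]
orientation: [-180.0, 0.0, -99.6]
force: [-0.3, -1.1, 0.1]
opening: 0.0007
```

Request:
jog_arm(
  commands=[
    {"x": 0, "y": 0, "z": 0.1, "roll": 0},
  ],
)

```text
clock: 8.65
tool_pos: [0.6417, -0.0318, 0.0903]
orientation: [-180.0, 0.0, -99.6]
force: [-1.5, -0.3, -1.0]
opening: 0.0
```

```bash
python3 - <<'E'
from h import *
from plant import ctrl
import cv2
o=ctrl.get_obs();print(o["tool_pos"],o["force"],o["tau"])
n="side";a,b,c,d=(130,255,150,300)
s=ctrl.snapshot(n); im=cv2.resize(s["image"][a:b,c:d,::-1],None,fx=5,fy=5,interpolation=cv2.INTER_CUBIC)
cv2.imwrite(f"pics/{n}6.png",im)
E
```

```text
[ 0.6416541  -0.03178209  0.09026802] [-1.49535508 -0.3422294  -1.01459244] [ 4.43259443e-03 -5.73805153e+01  2.56974310e+01  6.13076806e+00
 -3.93988530e-02 -1.19445394e-04]
```

View pics/side6.png

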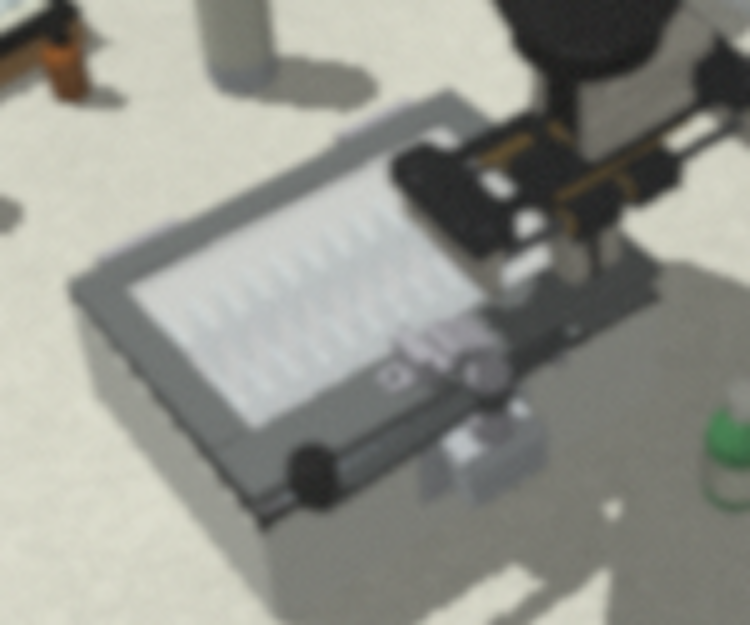

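```bash
python3 - <<'E'
from h import *
import cv2
def load(f,k,c,a): 
    im=cv2.imread(f,0).astype(np.float32); return cv2.resize(im,None,fx=8/k,fy=8/k,interpolation=cv2.INTER_CUBIC),c,a
I=[load("pics/side4.png",4,150,120),load("pics/side5.png",4,150,120),load("pics/side6.png",5,150,130)]
def patch(I,u0,u1,v0,v1): im,c,a=I; return im[(v0-a)*8:(v1-a)*8,(u0-c)*8:(u1-c)*8]
for name,b in dict(wincorner=(190,215,205,223),latch_bracket=(236,262,212,232),lidright=(270,285,175,195),seamcorner=(192,210,218,240)).items():
    u0,u1,v0,v1=b; t=patch(I[2],*b)
    for i in (0,1):
        s=patch(I[i],u0-3,u1+3,v0-5,v1+5); m=cv2.matchTemplate(s,t,cv2.TM_CCOEFF_NORMED); _,mx,_,l=cv2.minMaxLoc(m); print(name,i,round(mx,3),(l[0]/8-3,l[1]/8-5))
for th in (0,.02,.04,.06): print(th,proj("side",W(p0,[lidp(th,-.106,.16,.012)]))-proj("side",W(p0,[lidp(0,-.106,.16,.012)])))
E
```

```text
wincorner 0 0.985 (-0.375, -1.125)
wincorner 1 0.997 (-0.125, -0.375)
latch_bracket 0 0.993 (0.25, 0.125)
latch_bracket 1 0.997 (0.0, 0.125)
lidright 0 0.983 (0.5, -0.75)
lidright 1 0.997 (0.125, -0.25)
seamcorner 0 0.965 (0.0, -0.25)
seamcorner 1 0.994 (0.0, -0.125)
0 [[0. 0.]]
0.02 [[-0.19175416 -0.82836932]]
0.04 [[-0.39769014 -1.67449747]]
0.06 [[-0.61779258 -2.53806597]]
```

Request:
jog_arm(
  commands=[
    {"x": 0, "y": 0, "z": 0.1, "roll": 0},
  ],
)

```text
clock: 8.8
tool_pos: [0.6416, -0.0318, 0.0893]
orientation: [-180.0, 0.0, -99.6]
force: [0.0, -0.2, 0.7]
opening: 0.0004
```

Request:
jog_arm(
  commands=[
    {"x": 0, "y": 0, "z": 0.1, "roll": 0},
  ],
)

```text
clock: 8.9
tool_pos: [0.6416, -0.0318, 0.0882]
orientation: [-180.0, 0.0, -99.6]
force: [-0.3, 0.3, -0.1]
opening: 0.0006
```

Request:
jog_arm(
  commands=[
    {"x": 0, "y": 0, "z": 0.1, "roll": 0},
  ],
)

```text
clock: 9.0
tool_pos: [0.6416, -0.0318, 0.0872]
orientation: [-180.0, 0.0, -99.6]
force: [0.3, -0.5, 0.6]
opening: 0.0005
```

```bash
cat > mt.py <<'E'
from h import *
from plant import ctrl
import cv2,sys
def go(new):
    o=ctrl.get_obs();print(o["clock"],o["tool_pos"],o["force"])
    a,b,c,d=(130,255,150,300)
    s=ctrl.snapshot("side"); cv2.imwrite(f"pics/{new}.png",cv2.resize(s["image"][a:b,c:d,::-1],None,fx=5,fy=5,interpolation=cv2.INTER_CUBIC))
    def load(f): return cv2.resize(cv2.imread(f,0).astype(np.float32),None,fx=1.6,fy=1.6,interpolation=cv2.INTER_CUBIC),150,130
    def patch(I,u0,u1,v0,v1): im,c,a=I; return im[(v0-a)*8:(v1-a)*8,(u0-c)*8:(u1-c)*8]
    A=load("pics/side6.png");B=load(f"pics/{new}.png")
    for name,b in dict(wincorner=(190,215,205,223),bracket=(236,262,212,232),knob=(206,218,216,233)).items():
        u0,u1,v0,v1=b; m=cv2.matchTemplate(patch(B,u0-3,u1+3,v0-5,v1+5),patch(A,*b),cv2.TM_CCOEFF_NORMED); _,mx,_,l=cv2.minMaxLoc(m); print(name,round(mx,3),(l[0]/8-3,l[1]/8-5))
if __name__=="__main__": go(sys.argv[1])
E
python3 mt.py side7
```

```text
9.0 [ 0.64160251 -0.0317774   0.08716625] [ 0.33856728 -0.49233121  0.55921984]
wincorner 0.996 (0.25, 0.5)
bracket 0.996 (-0.125, -0.125)
knob 0.991 (0.125, 0.0)
```

```bash
python3 - <<'E'
import cv2
im=cv2.imread("pics/side7.png")[150:420,380:700]; cv2.imwrite("pics/z7.png",cv2.resize(im,None,fx=2.4,fy=2.2,interpolation=cv2.INTER_CUBIC))
E
```

```text
(no output)
```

View pics/z7.png

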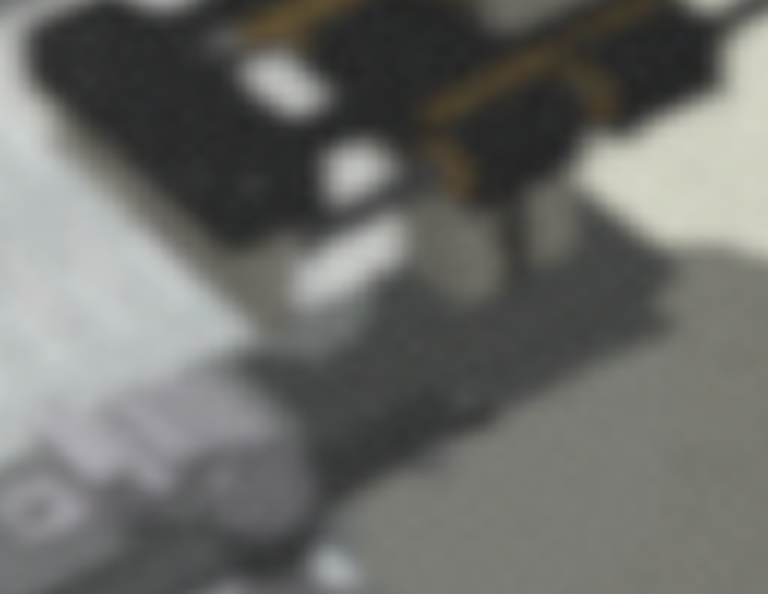

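Request:
jog_arm(
  commands=[
    {"x": 0, "y": 0, "z": 0, "roll": 0},
    {"x": 0, "y": 0, "z": 0, "roll": 0},
    {"x": 0, "y": 0, "z": 0, "roll": 0},
    {"x": 0, "y": 0, "z": 0, "roll": 0},
  ],
)

```text
clock: 9.45
tool_pos: [0.6416, -0.0318, 0.0873]
orientation: [-180.0, -0.0, -99.6]
force: [-0.3, 0.1, 0.6]
opening: 0.0004
```

```bash
python3 mt.py side8
```

```text
9.45 [ 0.64160372 -0.031775    0.0872832 ] [-0.34729456  0.07856002  0.62294888]
wincorner 0.995 (0.25, 0.5)
bracket 0.996 (-0.125, -0.125)
knob 0.987 (0.0, 0.0)
```

```bash
python3 - <<'E'
from h import *
import cv2
im=cv2.imread("pics/s2.png"); P=np.array([.64988,.0175,.2538])
for q in (P,P+[0,0,.03]):
  uv=(proj("side",q)[0]-[130,90])*3; print(uv); cv2.circle(im,tuple(int(round(v)) for v in uv),3,(255,0,255),-1)
cv2.imwrite("pics/z2.png",cv2.resize(im[0:200,200:500],None,fx=2.5,fy=2.5))
im=cv2.imread("pics/side3.png"); P=np.array([.6442,-.0151,.1588])
uv=(proj("side",P)[0]-[130,90])*3; print(uv); cv2.circle(im,tuple(int(round(v)) for v in uv),3,(255,0,255),-1)
cv2.imwrite("pics/z3.png",cv2.resize(im[100:300,250:550],None,fx=2.5,fy=2.5))
E
```

```text
[373.12161507 129.57427729]
[372.69593551 101.57877732]
[397.04545758 231.72869965]
```

View pics/z2.png

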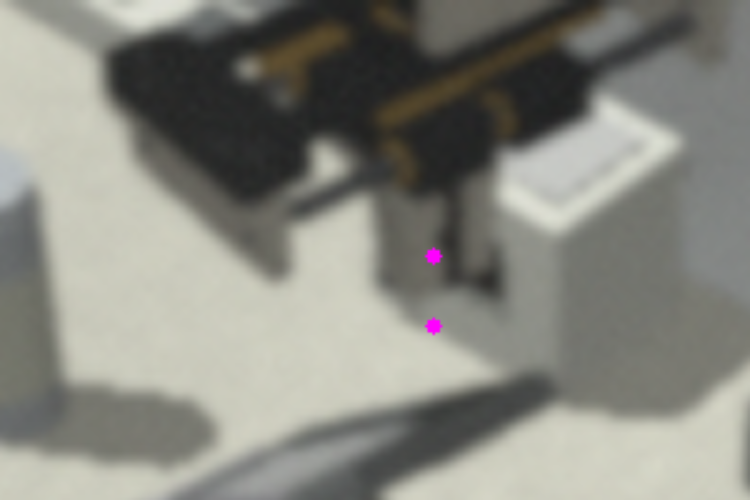

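View pics/z3.png

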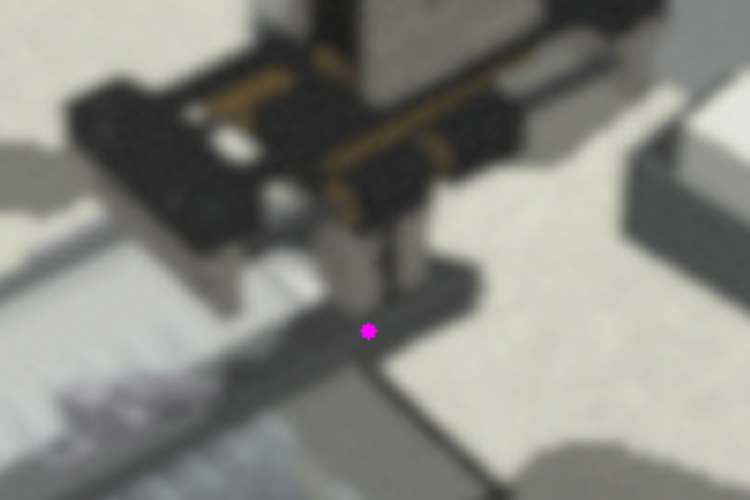

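Request:
jog_arm(
  commands=[
    {"x": 0, "y": 0, "z": 0.1, "roll": 0},
    {"x": 0, "y": 0, "z": 0.1, "roll": 0},
  ],
)

```text
clock: 9.7
tool_pos: [0.6416, -0.0318, 0.0852]
orientation: [-180.0, 0.0, -99.6]
force: [0.4, -0.1, -0.2]
opening: 0.0004
```

Request:
jog_arm(
  commands=[
    {"x": 0, "y": 0, "z": 0.1, "roll": 0},
  ],
)

```text
clock: 9.8
tool_pos: [0.6415, -0.0318, 0.0841]
orientation: [180.0, -0.0, -99.6]
force: [-0.4, -0.6, 0.3]
opening: 0.0005
```

Request:
jog_arm(
  commands=[
    {"x": 0, "y": 0, "z": 0.1, "roll": 0},
  ],
)

```text
clock: 9.9
tool_pos: [0.6416, -0.0318, 0.0831]
orientation: [180.0, -0.0, -99.6]
force: [-0.8, -0.0, -0.4]
opening: 0.0005
```

```bash
python3 mt.py side9
```

```text
9.9 [ 0.64156072 -0.03179009  0.08312439] [-0.76276256 -0.04843401 -0.39100625]
wincorner 0.984 (0.5, 1.125)
bracket 0.994 (-0.125, -0.125)
knob 0.967 (0.0, 0.0)
```

```bash
python3 - <<'E'
import cv2
im=cv2.imread("pics/side9.png")[120:420,380:700]; cv2.imwrite("pics/z9.png",cv2.resize(im,None,fx=2.4,fy=2,interpolation=cv2.INTER_CUBIC))
E
```

```text
(no output)
```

View pics/side9.png

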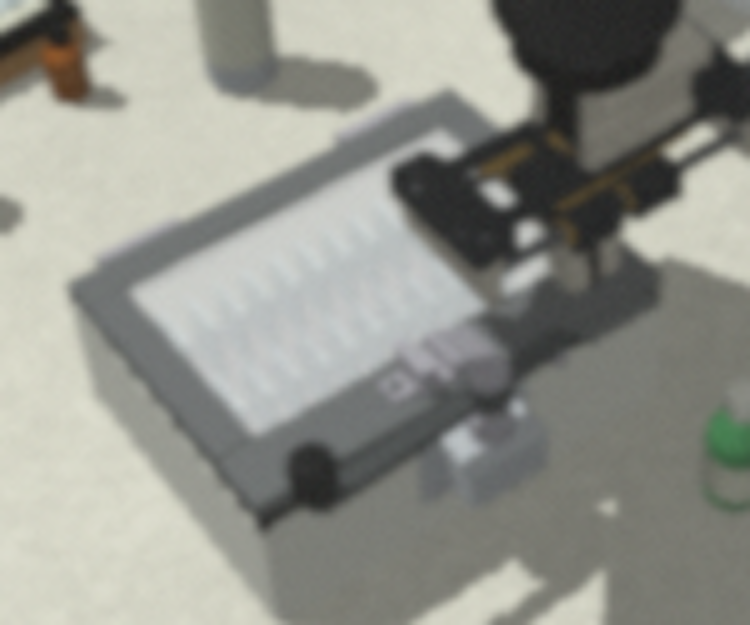

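View pics/z9.png

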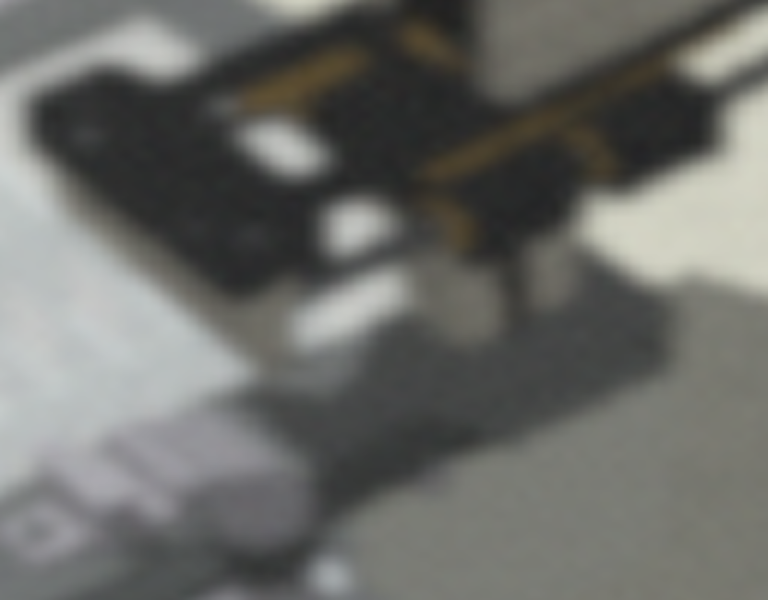

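Request:
jog_arm(
  commands=[
    {"x": 0, "y": 0, "z": 0.1, "roll": 0},
  ],
)

```text
clock: 10.05
tool_pos: [0.6416, -0.0318, 0.0822]
orientation: [-180.0, -0.0, -99.6]
force: [-0.2, -0.5, 0.4]
opening: 0.0005
```

Request:
jog_arm(
  commands=[
    {"x": 0, "y": 0, "z": 0.1, "roll": 0},
  ],
)

```text
clock: 10.15
tool_pos: [0.6416, -0.0318, 0.0812]
orientation: [180.0, -0.0, -99.6]
force: [1.1, 1.1, 0.2]
opening: 0.0008
```

```bash
python3 mt.py side10; python3 - <<'E'
from plant import ctrl
print(ctrl.get_obs()["tau"],ctrl.get_obs()["moment"])
E
```

```text
10.15 [ 0.6415834  -0.03179089  0.08118126] [1.06654583 1.08499318 0.23877962]
wincorner 0.975 (0.625, 1.5)
bracket 0.991 (-0.25, -0.25)
knob 0.972 (0.0, 0.0)
[ 8.69568059e-03 -5.83133233e+01  2.56845295e+01  6.16278559e+00
 -1.24883119e-02  2.91239976e-04] [ 0.09271374 -0.04636449  0.05391511]
```

Request:
jog_arm(
  commands=[
    {"x": 0, "y": 0, "z": 0.1, "roll": 0},
  ],
)

```text
clock: 10.3
tool_pos: [0.6417, -0.0318, 0.0803]
orientation: [-180.0, 0.0, -99.6]
force: [-1.1, 0.8, -0.0]
opening: 0.0002
```

Request:
jog_arm(
  commands=[
    {"x": 0, "y": 0, "z": 0.1, "roll": 0},
  ],
)

```text
clock: 10.4
tool_pos: [0.6416, -0.0318, 0.0792]
orientation: [-180.0, 0.0, -99.6]
force: [-1.0, 0.2, -0.3]
opening: 0.0005
```

```bash
python3 mt.py side11
```

```text
10.4 [ 0.64164329 -0.03180931  0.07924894] [-0.95042214  0.16767358 -0.25815956]
wincorner 0.967 (0.875, 2.0)
bracket 0.989 (-0.25, -0.25)
knob 0.975 (0.0, 0.0)
```

View pics/side11.png

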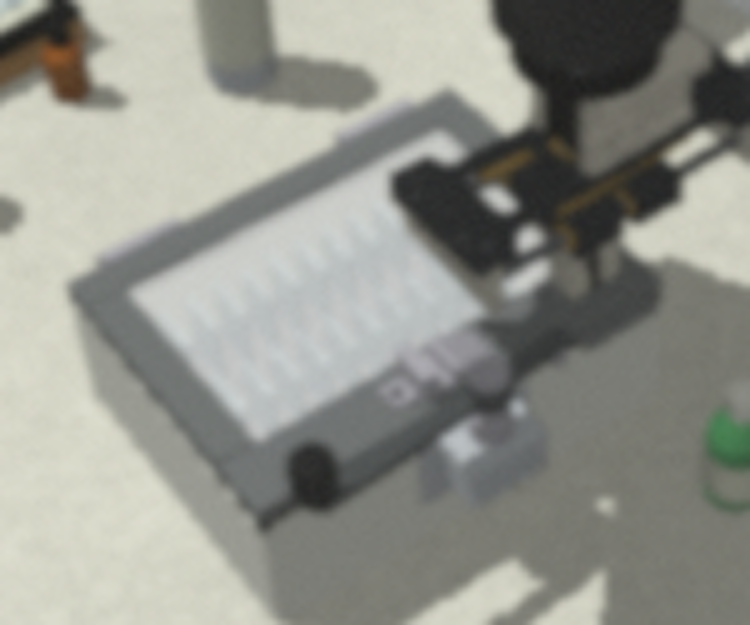

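Request:
jog_arm(
  commands=[
    {"x": 0, "y": 0, "z": 0.05, "roll": 0},
    {"x": 0, "y": 0, "z": 0.05, "roll": 0},
  ],
)

```text
clock: 10.65
tool_pos: [0.6416, -0.0318, 0.0782]
orientation: [180.0, -0.0, -99.6]
force: [-0.6, 0.3, -1.0]
opening: 0.0004
```

```bash
python3 mt.py side12
```

```text
10.65 [ 0.64158959 -0.03176812  0.07822284] [-0.63153837  0.26636612 -0.98030715]
wincorner 0.962 (0.875, 2.25)
bracket 0.989 (-0.25, -0.25)
knob 0.974 (0.0, 0.0)
```

Request:
jog_arm(
  commands=[
    {"x": 0, "y": 0, "z": 0.05, "roll": 0},
    {"x": 0, "y": 0, "z": 0.05, "roll": 0},
  ],
)

```text
clock: 10.9
tool_pos: [0.6416, -0.0318, 0.0773]
orientation: [-180.0, 0.0, -99.6]
force: [0.7, -0.1, -0.2]
opening: 0.0005
```

```bash
python3 mt.py side13
```

```text
10.9 [ 0.64162686 -0.03178817  0.07727916] [ 0.66034104 -0.11186153 -0.16119069]
wincorner 0.961 (0.875, 2.375)
bracket 0.99 (-0.25, -0.25)
knob 0.975 (0.0, 0.0)
```

Request:
jog_arm(
  commands=[
    {"x": 0, "y": 0, "z": 0.05, "roll": 0},
  ],
)

```text
clock: 11.05
tool_pos: [0.6416, -0.0318, 0.0768]
orientation: [-180.0, 0.0, -99.6]
force: [0.2, 0.2, -0.2]
opening: 0.0004
```

Request:
jog_arm(
  commands=[
    {"x": 0, "y": 0, "z": 0.05, "roll": 0},
  ],
)

```text
clock: 11.15
tool_pos: [0.6416, -0.0318, 0.0763]
orientation: [-180.0, 0.0, -99.6]
force: [0.2, -0.8, -0.2]
opening: 0.0004
```

```bash
python3 mt.py side14
```

```text
11.15 [ 0.64162213 -0.03177425  0.07625669] [ 0.21512617 -0.79673654 -0.1649927 ]
wincorner 0.958 (1.0, 2.625)
bracket 0.989 (-0.25, -0.25)
knob 0.974 (0.0, 0.0)
```

Request:
jog_arm(
  commands=[
    {"x": 0, "y": 0, "z": 0.05, "roll": 0},
    {"x": 0, "y": 0, "z": 0.05, "roll": 0},
  ],
)

```text
clock: 11.4
tool_pos: [0.6416, -0.0318, 0.0752]
orientation: [180.0, 0.0, -99.6]
force: [0.2, 0.8, -0.4]
opening: 0.0004
```

Request:
jog_arm(
  commands=[
    {"x": 0, "y": 0, "z": 0.05, "roll": 0},
  ],
)

```text
clock: 11.5
tool_pos: [0.6416, -0.0318, 0.0747]
orientation: [180.0, -0.0, -99.6]
force: [0.4, -0.2, -0.4]
opening: 0.0004
```

```bash
python3 mt.py side15
```

```text
11.5 [ 0.64157828 -0.03178118  0.07472266] [ 0.38370486 -0.20798379 -0.4247973 ]
wincorner 0.953 (1.125, 3.0)
bracket 0.987 (-0.25, -0.25)
knob 0.972 (0.0, 0.0)
```

View pics/side15.png

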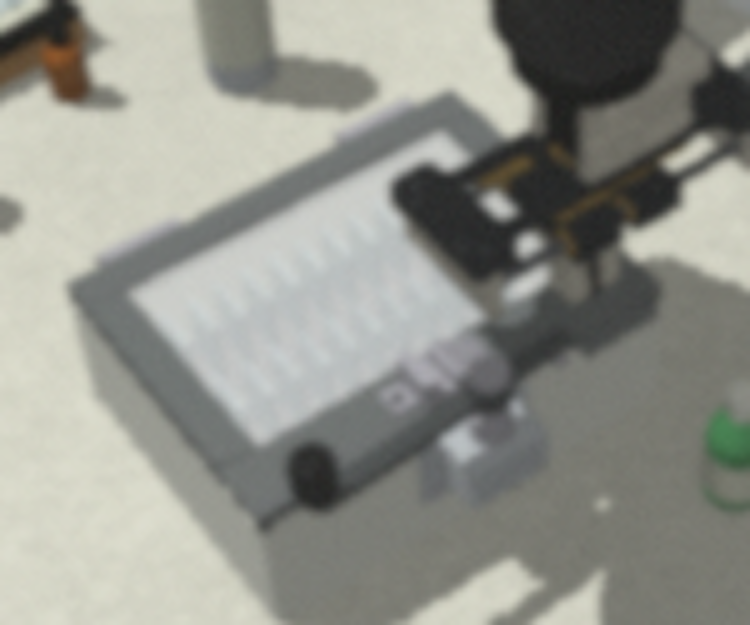

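Request:
jog_arm(
  commands=[
    {"x": 0, "y": 0, "z": 0.05, "roll": 0},
  ],
)

```text
clock: 11.65
tool_pos: [0.6416, -0.0318, 0.0745]
orientation: [180.0, -0.0, -99.6]
force: [-2.0, 0.3, 6.0]
opening: 0.0004
```

Request:
jog_arm(
  commands=[
    {"x": 0, "y": 0, "z": 0.05, "roll": 0},
  ],
)

```text
clock: 11.75
tool_pos: [0.6416, -0.0318, 0.0745]
orientation: [-180.0, -0.0, -99.6]
force: [-3.6, 1.0, 8.7]
opening: 0.0002
```

Request:
jog_arm(
  commands=[
    {"x": 0, "y": 0, "z": 0.05, "roll": 0},
  ],
)

```text
clock: 11.85
tool_pos: [0.6416, -0.0318, 0.0744]
orientation: [-180.0, -0.0, -99.5]
force: [-4.4, 1.8, 11.0]
opening: 0.0005
```

```bash
python3 mt.py side16
```

```text
11.85 [ 0.64164541 -0.03180046  0.07439038] [-4.44376449  1.77992492 11.02292781]
wincorner 0.953 (1.125, 3.0)
bracket 0.983 (-0.25, -0.25)
knob 0.972 (0.0, 0.0)
```

Request:
jog_arm(
  commands=[
    {"x": 0, "y": 0, "z": -0.5, "roll": 0},
    {"x": 0, "y": 0, "z": -1.5, "roll": 0},
    {"x": 0, "y": 0, "z": -3, "roll": 0},
    {"x": 0, "y": 0, "z": -4, "roll": 0},
    {"x": 0.64, "y": 2.55, "z": 0, "roll": 0},
    {"x": 0.64, "y": 2.55, "z": 0, "roll": 0},
    {"x": 0.64, "y": 2.55, "z": 0, "roll": 0},
    {"x": 0.64, "y": 2.55, "z": 0, "roll": 0},
  ],
  gripper=3.6,
)

```text
clock: 12.7
tool_pos: [0.5358, -0.0402, 0.1633]
orientation: [-180.0, 0.0, -99.6]
force: [0.0, -1.1, 0.7]
opening: 0.0357
```

Request:
jog_arm(
  commands=[
    {"x": 0.64, "y": 2.55, "z": 0, "roll": 0},
    {"x": 0.64, "y": 2.55, "z": 0, "roll": 0},
    {"x": 0.64, "y": 2.55, "z": 0, "roll": 0},
    {"x": 0.64, "y": 2.55, "z": 0, "roll": 0},
  ],
)

```text
clock: 13.1
tool_pos: [0.4309, -0.0485, 0.1633]
orientation: [-180.0, 0.0, -99.6]
force: [0.2, 0.5, 0.2]
opening: 0.0358
```

Request:
jog_arm(
  commands=[
    {"x": 0, "y": 0, "z": 0, "roll": 0.14},
    {"x": 0, "y": 0, "z": 0, "roll": 0.14},
    {"x": 0, "y": 0, "z": 0, "roll": 0.14},
    {"x": 0, "y": 0, "z": 0, "roll": 0.14},
    {"x": 0, "y": 0, "z": 0, "roll": 0.14},
    {"x": 0, "y": 0, "z": 0, "roll": 0.14},
    {"x": 0, "y": 0, "z": 0, "roll": 0.14},
    {"x": 0, "y": 0, "z": 0, "roll": 0.14},
    {"x": 0, "y": 0, "z": 0, "roll": 0.14},
    {"x": 0, "y": 0, "z": 0, "roll": 0.14},
    {"x": 0, "y": 0, "z": 0, "roll": 0.11},
    {"x": 0, "y": 0, "z": 0, "roll": 0},
  ],
)

```text
clock: 14.3
tool_pos: [0.432, -0.0484, 0.1634]
orientation: [180.0, 0.0, 173.8]
force: [0.5, -0.1, 0.3]
opening: 0.036
```

```bash
python3 - <<'E'
from h import *
from plant import ctrl
import cv2
o=ctrl.get_obs(); print(o["clock"],o["tool_pos"],o["orientation"],o["force"],o["opening"],o["joint_pos"])
for n,(a,b,c,d) in dict(side=(100,260,130,330),top=(140,290,180,350)).items():
  s=ctrl.snapshot(n); im=cv2.resize(s["image"][a:b,c:d,::-1],None,fx=4,fy=4,interpolation=cv2.INTER_CUBIC)
  uv=(proj(n,o["tool_pos"])[0]-[c,a])*4; cv2.circle(im,tuple(int(v) for v in uv),3,(255,0,255),-1)
  cv2.imwrite(f"pics/{n}20.png",im)
E
```

```text
14.3 [ 0.43195052 -0.04835785  0.16343016] [1.79987313e+02 2.00817717e-02 1.73818209e+02] [ 0.49152963 -0.12718923  0.29605266] 0.03602228851096778 [ 1.97948226e+01 -8.68059293e-01 -3.14766028e+01 -3.03219253e-03
 -5.93678467e+01 -1.15975067e+02]
```

View pics/side20.png

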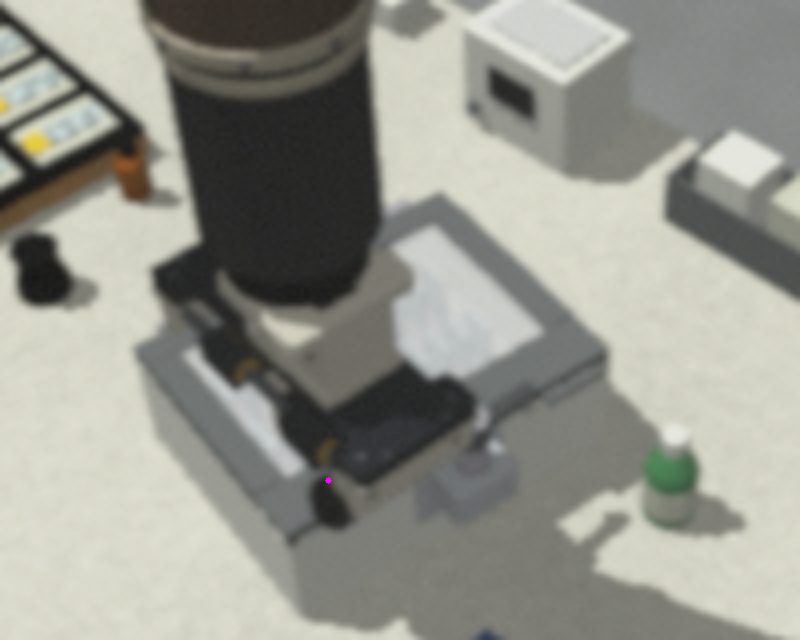

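View pics/top20.png

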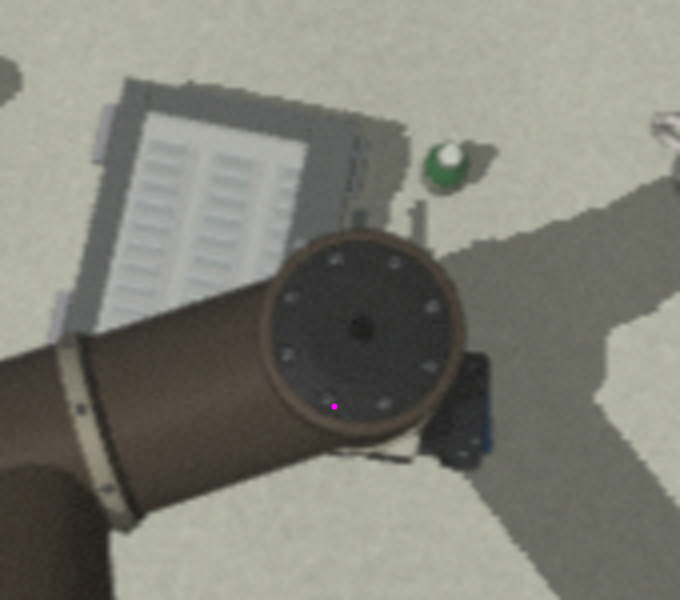

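```bash
python3 - <<'E'
import cv2
im=cv2.imread("pics/side20.png")[230:550,130:500]; cv2.imwrite("pics/z20.png",cv2.resize(im,None,fx=2,fy=1.85,interpolation=cv2.INTER_CUBIC))
E
```

```text
(no output)
```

View pics/z20.png

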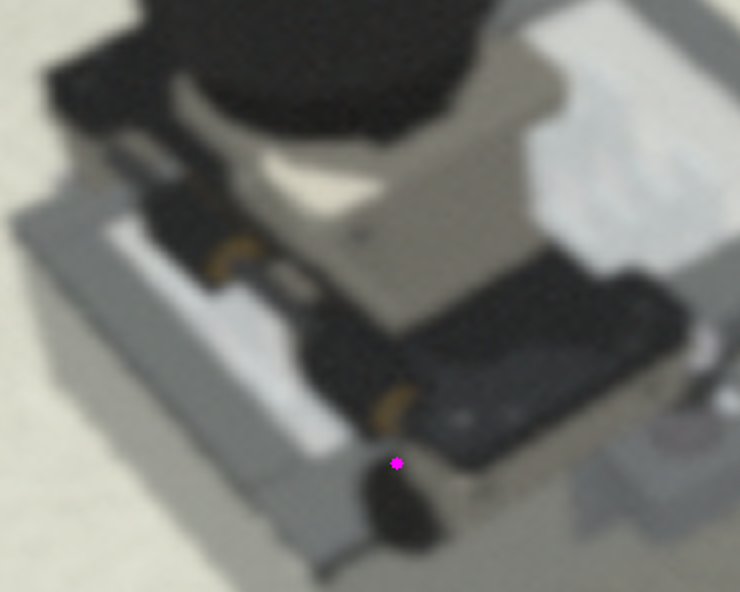

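```bash
python3 - <<'E'
import cv2
im=cv2.imread("pics/side20.png")[300:500,170:400]
im=cv2.resize(im,None,fx=3.4,fy=3,interpolation=cv2.INTER_CUBIC)
l=cv2.cvtColor(im,cv2.COLOR_BGR2LAB); l[:,:,0]=cv2.createCLAHE(4,(4,4)).apply(l[:,:,0]); cv2.imwrite("pics/z20b.png",cv2.cvtColor(l,cv2.COLOR_LAB2BGR))
E
```

```text
(no output)
```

View pics/z20b.png

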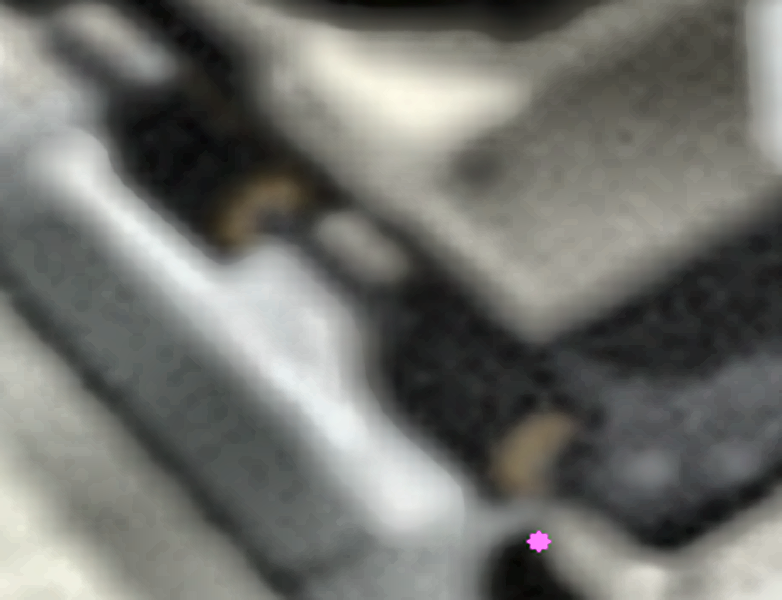

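```bash
python3 - <<'E'
from h import *
P=np.array([.43195,-.04836,.16343])
for dz in (0,.02,.066,.1,.15,.2,.25,.3,.35,.4): 
    q=P+[0,0,dz]; print(dz,((proj("top",q)[0]-[180,140])*4).round(0),((proj("side",q)[0]-[130,100])*4).round(0))
print(((proj("side",W(p0,[knobp(.0552),knobp(.0552,.139)]))-[130,100])*4).round(0))
for s in (-1,1):  # body ends along tool y, at body start
    for sx in (-1,1):
        y=np.array([.108,.994,0]);x=np.array([-.994,.108,0]); print(s,sx,((proj("side",P+[0,0,.066]+s*.0965*y+sx*.039*x)[0]-[130,100])*4).round(0))
E
```

```text
0 [335. 406.] [328. 481.]
0.02 [336. 404.] [325. 460.]
0.066 [337. 399.] [318. 409.]
0.1 [338. 395.] [312. 369.]
0.15 [340. 388.] [303. 306.]
0.2 [342. 381.] [293. 238.]
0.25 [345. 373.] [282. 162.]
0.3 [347. 364.] [270.  80.]
0.35 [350. 354.] [257. -12.]
0.4 [353. 343.] [ 242. -113.]
[[328. 484.]
 [332. 506.]]
-1 -1 [483. 476.]
-1 1 [369. 555.]
1 -1 [273. 283.]
1 1 [164. 347.]
```

```bash
python3 - <<'E'
from h import *
import cv2
im=cv2.imread("pics/side20.png")
P=np.array([.43195,-.04836,.16343]);y=np.array([.108,.994,0]);x=np.array([-.994,.108,0])
for s in(-1,1):
  for k,(a,b) in enumerate([(.018,-.0095),(.018,.0095),(.036,.0095),(.036,-.0095)]):
    q=[P+[0,0,h]+s*a*y+b*x for h in(.0225,.06)]
    uv=(proj("side",np.array(q))-[130,100])*4
    cv2.line(im,tuple(int(v) for v in uv[0]),tuple(int(v) for v in uv[1]),(0,255,0) if s>0 else (0,0,255),1)
    cv2.circle(im,tuple(int(v) for v in uv[0]),2,(255,255,0),-1)
im=im[230:550,130:500]; cv2.imwrite("pics/z20c.png",cv2.resize(im,None,fx=2,fy=1.85,interpolation=cv2.INTER_CUBIC))
E
```

```text
(no output)
```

View pics/z20c.png

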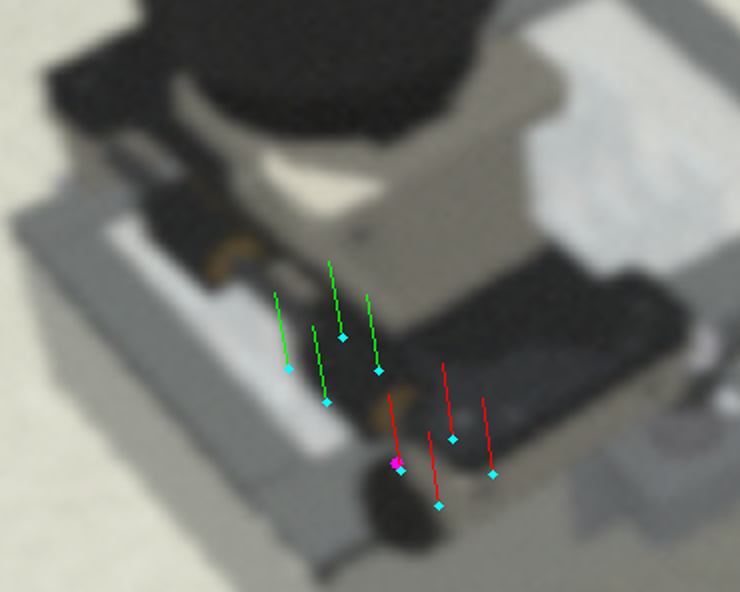

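Request:
jog_arm(
  commands=[
    {"x": 0, "y": 0, "z": 0.8, "roll": 0},
    {"x": 0, "y": 0, "z": 0.8, "roll": 0},
    {"x": 0, "y": 0, "z": 0.6, "roll": 0},
  ],
)

```text
clock: 14.7
tool_pos: [0.4314, -0.0484, 0.1402]
orientation: [-180.0, -0.1, 174.0]
force: [-0.0, -0.1, -0.6]
opening: 0.0358
```

Request:
jog_arm(
  commands=[
    {"x": 0, "y": 0, "z": 0.3, "roll": 0},
    {"x": 0, "y": 0, "z": 0.3, "roll": 0},
  ],
)

```text
clock: 14.9
tool_pos: [0.4318, -0.0484, 0.1348]
orientation: [-180.0, -0.0, 173.9]
force: [0.0, -0.1, 0.1]
opening: 0.0359
```

```bash
python3 - <<'E'
from h import *
from plant import ctrl
import cv2
o=ctrl.get_obs(); print(o["clock"],o["tool_pos"],o["force"])
a,b,c,d=(160,250,160,290)
s=ctrl.snapshot("side"); cv2.imwrite("pics/s21.png",cv2.resize(s["image"][a:b,c:d,::-1],None,fx=6,fy=6,interpolation=cv2.INTER_CUBIC))
E
```

```text
14.9 [ 0.43183002 -0.04843127  0.13479537] [ 0.00142202 -0.05946951  0.14343458]
```

View pics/s21.png

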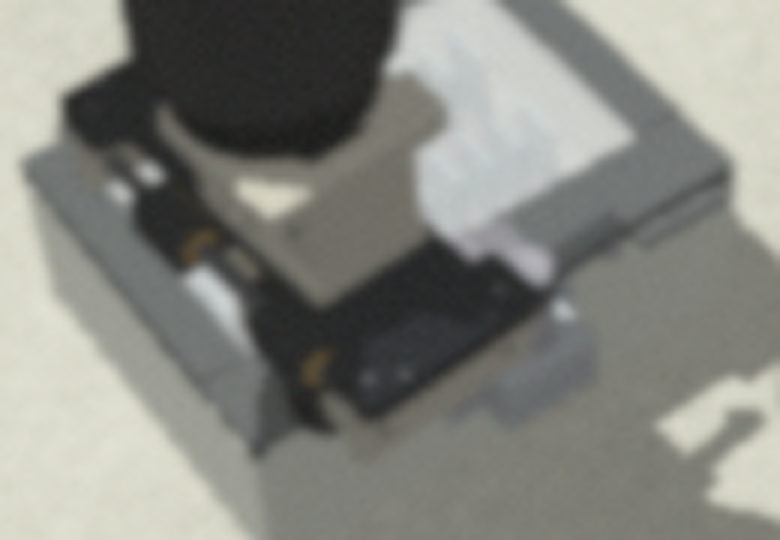

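Request:
jog_arm(
  commands=[
    {"x": 0, "y": 0, "z": 0.3, "roll": 0},
    {"x": 0, "y": 0, "z": 0.3, "roll": 0},
  ],
)

```text
clock: 15.15
tool_pos: [0.4321, -0.0483, 0.1292]
orientation: [180.0, 0.0, 173.9]
force: [-0.4, -1.1, 0.0]
opening: 0.0358
```

Request:
jog_arm(
  commands=[
    {"x": 0, "y": 0, "z": 0.3, "roll": 0},
    {"x": 0, "y": 0, "z": 0.3, "roll": 0},
    {"x": 0, "y": 0, "z": 0.3, "roll": 0},
  ],
)

```text
clock: 15.45
tool_pos: [0.4319, -0.0484, 0.12]
orientation: [180.0, 0.0, 173.9]
force: [0.2, -0.1, -0.9]
opening: 0.0362
```

Request:
jog_arm(
  commands=[
    {"x": 0, "y": 0, "z": 0.2, "roll": 0},
    {"x": 0, "y": -0.55, "z": 0, "roll": -0.05},
    {"x": -0.02, "y": -0.55, "z": 0, "roll": -0.05},
  ],
)

```text
clock: 15.75
tool_pos: [0.4312, -0.0593, 0.1181]
orientation: [180.0, -0.0, 179.8]
force: [0.4, -1.0, -0.3]
opening: 0.0359
```

Request:
jog_arm(
  commands=[
    {"x": -0.05, "y": -1.1, "z": 0, "roll": -0.1},
  ],
)

```text
clock: 15.85
tool_pos: [0.4318, -0.0702, 0.1182]
orientation: [180.0, 0.0, -174.5]
force: [-0.1, 0.4, 0.6]
opening: 0.0362
```

```bash
python3 - <<'E'
from h import *
from plant import ctrl
import cv2
o=ctrl.get_obs(); print(o["clock"],o["tool_pos"],o["force"])
hub=W(p0,[0,-.118,.143])[0]; d=o["tool_pos"]-hub; print("r",np.hypot(d[0],d[1]),"ang",np.arctan2(d[1],d[0])-np.pi-p0[2], "yaw ang",np.radians(o["orientation"][2])-np.pi-p0[2])
a,b,c,d=(160,250,160,290)
s=ctrl.snapshot("side"); cv2.imwrite("pics/s22.png",cv2.resize(s["image"][a:b,c:d,::-1],None,fx=6,fy=6,interpolation=cv2.INTER_CUBIC))
E
```

```text
15.85 [ 0.4317573  -0.07015066  0.11818735] [-0.08688046  0.43401512  0.57534784]
r 0.10992394089168887 ang -6.027631707433145 yaw ang -6.021421216839927
```

View pics/s22.png

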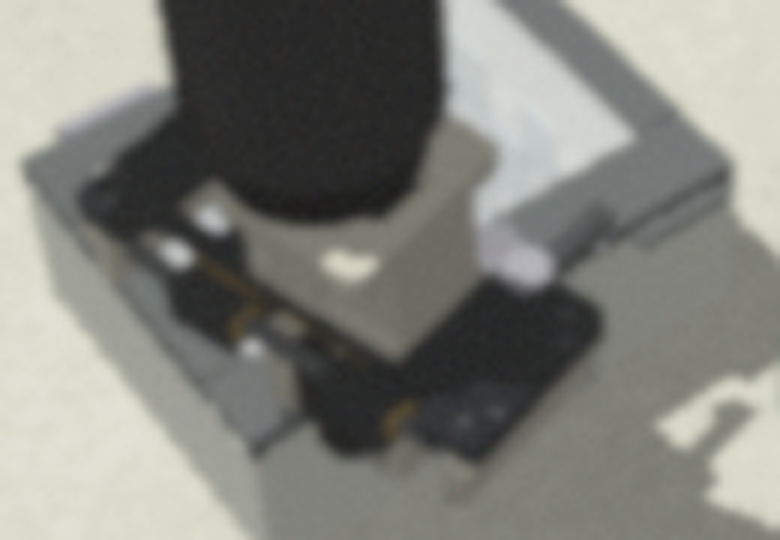

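Request:
jog_arm(
  commands=[
    {"x": -0.05, "y": -1.1, "z": 0, "roll": -0.1},
    {"x": -0.05, "y": -1.1, "z": 0, "roll": -0.1},
    {"x": -0.05, "y": -1.1, "z": 0, "roll": -0.1},
  ],
)

```text
clock: 16.2
tool_pos: [0.4396, -0.1025, 0.1183]
orientation: [180.0, 0.0, -157.3]
force: [0.1, -0.2, 0.5]
opening: 0.0357
```

```bash
cat > st.py <<'E'
from h import *
from plant import ctrl
import cv2,sys
o=ctrl.get_obs(); 
hub=W(p0,[0,-.118,.143])[0]; d=o["tool_pos"]-hub; h=(np.arctan2(d[1],d[0])-np.pi-p0[2])%(2*np.pi)
r=np.array([d[0],d[1]])/np.hypot(d[0],d[1]); t=np.array([-r[1],r[0]])
print(o["clock"],o["tool_pos"].round(4),"F",o["force"].round(1),"r",np.hypot(d[0],d[1]).round(4),"ang",h.round(3),"yawang",((np.radians(o["orientation"][2])-np.pi-p0[2])%(2*np.pi)).round(3),"Ft",(o["force"][:2]@t).round(1),"Fr",(o["force"][:2]@r).round(1))
if len(sys.argv)>1:
  a,b,c,d=(150,260,170,300)
  s=ctrl.snapshot("side"); cv2.imwrite(f"pics/{sys.argv[1]}.png",cv2.resize(s["image"][a:b,c:d,::-1],None,fx=5,fy=5,interpolation=cv2.INTER_CUBIC))
E
python3 st.py s23
```

```text
16.2 [ 0.4396 -0.1025  0.1183] F [ 0.1 -0.2  0.5] r 0.1101 ang 0.559 yawang 0.561 Ft 0.2 Fr -0.0
```

View pics/s23.png

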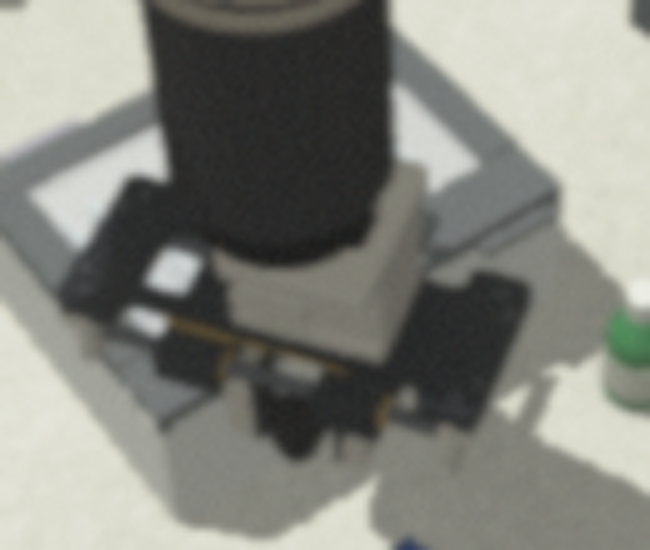

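Request:
jog_arm(
  commands=[
    {"x": -0.01, "y": -0.55, "z": 0, "roll": -0.05},
    {"x": -0.02, "y": -0.55, "z": 0, "roll": -0.05},
  ],
)

```text
clock: 16.45
tool_pos: [0.4442, -0.1122, 0.1182]
orientation: [180.0, 0.0, -151.8]
force: [0.1, 0.4, -0.1]
opening: 0.0355
```

```bash
python3 st.py
```

```text
16.45 [ 0.4442 -0.1122  0.1182] F [ 0.1  0.4 -0.1] r 0.1101 ang 0.657 yawang 0.657 Ft -0.3 Fr -0.3
```

Request:
jog_arm(
  commands=[
    {"x": -0.01, "y": -0.55, "z": 0, "roll": -0.05},
    {"x": -0.02, "y": -0.55, "z": 0, "roll": -0.05},
  ],
)

```text
clock: 16.65
tool_pos: [0.45, -0.1215, 0.1182]
orientation: [180.0, 0.0, -146.1]
force: [0.3, 1.0, 0.4]
opening: 0.0359
```

```bash
python3 st.py
```

```text
16.65 [ 0.45   -0.1215  0.1182] F [0.3 1.  0.4] r 0.11 ang 0.756 yawang 0.757 Ft -0.7 Fr -0.8
```

Request:
jog_arm(
  commands=[
    {"x": -0.01, "y": -0.44, "z": 0, "roll": -0.04},
    {"x": -0.01, "y": -0.44, "z": 0, "roll": -0.04},
  ],
)

```text
clock: 16.85
tool_pos: [0.4552, -0.1286, 0.1182]
orientation: [180.0, -0.0, -141.5]
force: [-0.3, 1.3, 0.1]
opening: 0.0361
```

```bash
python3 st.py s24
```

```text
16.85 [ 0.4552 -0.1286  0.1182] F [-0.3  1.3  0.1] r 0.1099 ang 0.836 yawang 0.837 Ft -1.2 Fr -0.6
```

View pics/s24.png

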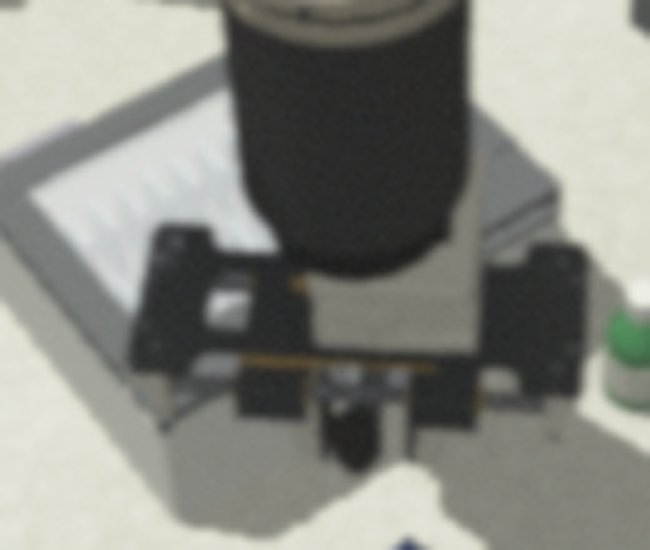

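Request:
jog_arm(
  commands=[
    {"x": 0, "y": -0.33, "z": 0, "roll": -0.03},
    {"x": -0.01, "y": -0.33, "z": 0, "roll": -0.03},
  ],
)

```text
clock: 17.1
tool_pos: [0.4593, -0.1335, 0.1182]
orientation: [180.0, -0.0, -138.1]
force: [0.3, 0.4, 0.7]
opening: 0.0363
```

Request:
jog_arm(
  commands=[
    {"x": 0, "y": -0.33, "z": 0, "roll": -0.03},
    {"x": -0.01, "y": -0.33, "z": 0, "roll": -0.03},
  ],
)

```text
clock: 17.3
tool_pos: [0.4639, -0.1382, 0.1182]
orientation: [180.0, -0.0, -134.6]
force: [-0.4, -0.0, 0.4]
opening: 0.0363
```

```bash
python3 st.py
```

```text
17.3 [ 0.4639 -0.1382  0.1182] F [-0.4 -0.   0.4] r 0.1099 ang 0.955 yawang 0.956 Ft -0.2 Fr 0.3
```

Request:
jog_arm(
  commands=[
    {"x": 0, "y": -0.33, "z": 0, "roll": -0.03},
    {"x": -0.01, "y": -0.33, "z": 0, "roll": -0.03},
  ],
)

```text
clock: 17.5
tool_pos: [0.4687, -0.1427, 0.1181]
orientation: [180.0, -0.0, -131.2]
force: [-0.3, 1.0, -0.1]
opening: 0.0358
```

```bash
python3 st.py
```

```text
17.5 [ 0.4687 -0.1427  0.1181] F [-0.3  1.  -0.1] r 0.1099 ang 1.015 yawang 1.016 Ft -0.9 Fr -0.5
```

Request:
jog_arm(
  commands=[
    {"x": 0, "y": -0.33, "z": 0, "roll": -0.03},
    {"x": -0.01, "y": -0.33, "z": 0, "roll": -0.03},
  ],
)

```text
clock: 17.7
tool_pos: [0.4738, -0.1469, 0.1181]
orientation: [180.0, -0.0, -127.8]
force: [-0.5, -0.0, -0.1]
opening: 0.0364
```

Request:
jog_arm(
  commands=[
    {"x": 0, "y": -0.33, "z": 0, "roll": -0.03},
    {"x": -0.01, "y": -0.33, "z": 0, "roll": -0.03},
  ],
)

```text
clock: 17.9
tool_pos: [0.4792, -0.1508, 0.1182]
orientation: [180.0, -0.0, -124.3]
force: [-0.5, 0.7, 0.6]
opening: 0.0358
```

```bash
python3 st.py s25
```

```text
17.9 [ 0.4792 -0.1508  0.1182] F [-0.5  0.7  0.6] r 0.1098 ang 1.135 yawang 1.136 Ft -0.8 Fr -0.3
```

View pics/s25.png

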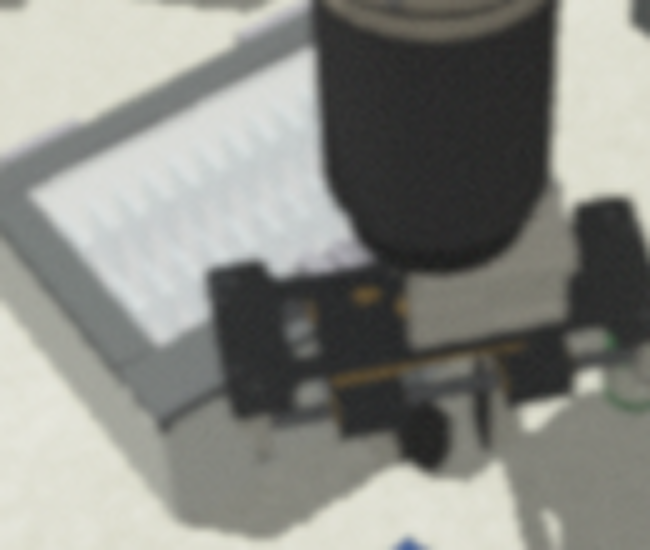

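Request:
jog_arm(
  commands=[
    {"x": 0, "y": -0.33, "z": 0, "roll": -0.03},
    {"x": -0.01, "y": -0.33, "z": 0, "roll": -0.03},
  ],
)

```text
clock: 18.15
tool_pos: [0.4846, -0.1543, 0.1181]
orientation: [180.0, -0.0, -120.9]
force: [-0.6, 0.6, -0.6]
opening: 0.0364
```

```bash
python3 st.py
```

```text
18.15 [ 0.4846 -0.1543  0.1181] F [-0.6  0.6 -0.6] r 0.1098 ang 1.194 yawang 1.196 Ft -0.8 Fr -0.2
```

Request:
jog_arm(
  commands=[
    {"x": 0, "y": -0.33, "z": 0, "roll": -0.03},
    {"x": -0.01, "y": -0.33, "z": 0, "roll": -0.03},
  ],
)

```text
clock: 18.35
tool_pos: [0.4902, -0.1574, 0.118]
orientation: [180.0, -0.0, -117.5]
force: [-0.9, 0.8, -0.4]
opening: 0.0366
```

```bash
python3 st.py
```

```text
18.35 [ 0.4902 -0.1574  0.118 ] F [-0.9  0.8 -0.4] r 0.1098 ang 1.253 yawang 1.256 Ft -1.2 Fr -0.3
```

Request:
jog_arm(
  commands=[
    {"x": 0, "y": -0.33, "z": 0, "roll": -0.03},
  ],
)

```text
clock: 18.45
tool_pos: [0.4928, -0.1588, 0.1179]
orientation: [179.9, -0.0, -115.8]
force: [-2.1, 3.7, 0.3]
opening: 0.0362
```

```bash
python3 st.py
```

```text
18.45 [ 0.4928 -0.1588  0.1179] F [-2.1  3.7  0.3] r 0.1098 ang 1.279 yawang 1.286 Ft -3.5 Fr -2.4
```

Request:
jog_arm(
  commands=[
    {"x": 0, "y": -0.22, "z": 0, "roll": -0.02},
    {"x": 0, "y": -0.22, "z": 0, "roll": -0.02},
  ],
)

```text
clock: 18.65
tool_pos: [0.4965, -0.1604, 0.1177]
orientation: [179.9, 0.0, -113.4]
force: [-2.4, 5.6, 1.1]
opening: 0.0359
```

```bash
python3 st.py
```

```text
18.65 [ 0.4965 -0.1604  0.1177] F [-2.4  5.6  1.1] r 0.1098 ang 1.316 yawang 1.327 Ft -4.5 Fr -4.2
```

Request:
jog_arm(
  commands=[
    {"x": 0, "y": -0.22, "z": 0, "roll": -0.02},
    {"x": 0, "y": -0.22, "z": 0, "roll": -0.02},
  ],
)

```text
clock: 18.85
tool_pos: [0.5002, -0.162, 0.1178]
orientation: [179.8, 0.0, -111.1]
force: [-5.3, 6.5, 3.7]
opening: 0.0358
```

```bash
python3 st.py s26
```

```text
18.85 [ 0.5002 -0.162   0.1178] F [-5.3  6.5  3.7] r 0.1098 ang 1.353 yawang 1.367 Ft -7.4 Fr -4.1
```

View pics/s26.png

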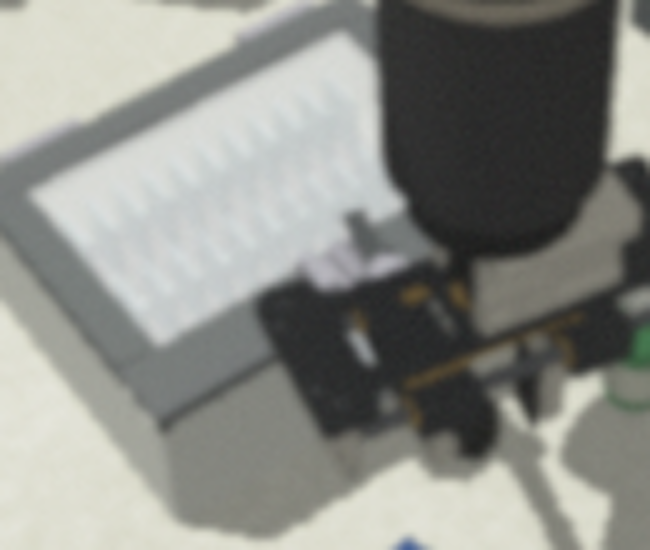

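Request:
jog_arm(
  commands=[
    {"x": 0, "y": -0.22, "z": 0, "roll": -0.02},
  ],
)

```text
clock: 19.0
tool_pos: [0.5022, -0.163, 0.1179]
orientation: [179.8, -0.0, -110.0]
force: [-4.6, 5.5, 3.4]
opening: 0.0362
```

Request:
jog_arm(
  commands=[
    {"x": 0, "y": -0.22, "z": 0, "roll": -0.02},
  ],
)

```text
clock: 19.1
tool_pos: [0.504, -0.1637, 0.1179]
orientation: [179.8, -0.0, -108.8]
force: [-6.1, 6.1, 4.6]
opening: 0.036
```

```bash
python3 st.py s27
```

```text
19.1 [ 0.504  -0.1637  0.1179] F [-6.1  6.1  4.6] r 0.11 ang 1.39 yawang 1.407 Ft -7.8 Fr -3.7
```

View pics/s27.png

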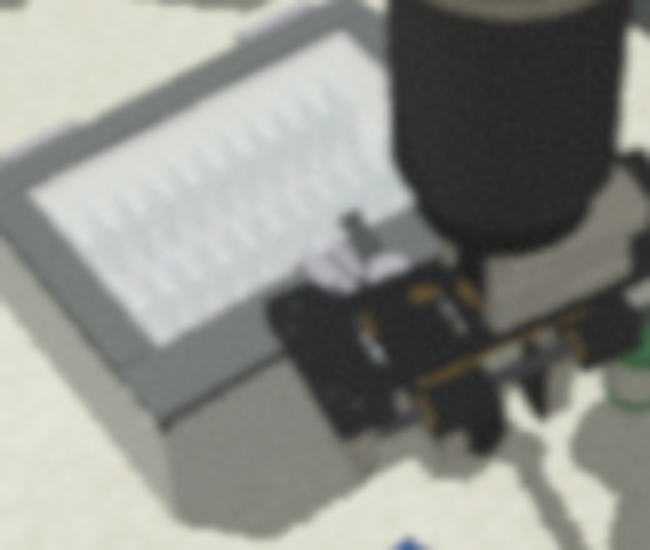

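Request:
jog_arm(
  commands=[
    {"x": 0, "y": -0.22, "z": 0, "roll": -0.02},
  ],
)

```text
clock: 19.25
tool_pos: [0.506, -0.1646, 0.118]
orientation: [179.8, -0.0, -107.7]
force: [-7.7, 5.5, 5.8]
opening: 0.0357
```

Request:
jog_arm(
  commands=[
    {"x": 0, "y": -0.22, "z": 0, "roll": -0.02},
  ],
)

```text
clock: 19.35
tool_pos: [0.5078, -0.1652, 0.1179]
orientation: [179.8, -0.0, -106.5]
force: [-8.0, 5.2, 5.6]
opening: 0.0361
```

```bash
python3 st.py
```

```text
19.35 [ 0.5078 -0.1652  0.1179] F [-8.   5.2  5.6] r 0.1102 ang 1.428 yawang 1.447 Ft -9.2 Fr -2.5
```

Request:
jog_arm(
  commands=[
    {"x": 0, "y": -0.22, "z": 0, "roll": -0.02},
  ],
)

```text
clock: 19.45
tool_pos: [0.5097, -0.1659, 0.1179]
orientation: [179.8, -0.0, -105.4]
force: [-7.6, 4.5, 5.9]
opening: 0.036
```

```bash
python3 st.py
```

```text
19.45 [ 0.5097 -0.1659  0.1179] F [-7.6  4.5  5.9] r 0.1103 ang 1.446 yawang 1.467 Ft -8.6 Fr -2.2
```

Request:
jog_arm(
  commands=[
    {"x": 0, "y": -0.22, "z": 0, "roll": -0.02},
  ],
)

```text
clock: 19.55
tool_pos: [0.5117, -0.1666, 0.118]
orientation: [179.8, -0.0, -104.2]
force: [-8.8, 3.6, 5.7]
opening: 0.036
```

```bash
python3 st.py
```

```text
19.55 [ 0.5117 -0.1666  0.118 ] F [-8.8  3.6  5.7] r 0.1104 ang 1.465 yawang 1.487 Ft -9.4 Fr -1.1
```

Request:
jog_arm(
  commands=[
    {"x": 0, "y": -0.22, "z": 0, "roll": -0.02},
  ],
)

```text
clock: 19.65
tool_pos: [0.5137, -0.1672, 0.118]
orientation: [179.7, -0.0, -103.1]
force: [-9.4, 3.5, 6.6]
opening: 0.0363
```

```bash
python3 st.py s28
```

```text
19.65 [ 0.5137 -0.1672  0.118 ] F [-9.4  3.5  6.6] r 0.1105 ang 1.484 yawang 1.507 Ft -10.0 Fr -1.0
```

View pics/s28.png

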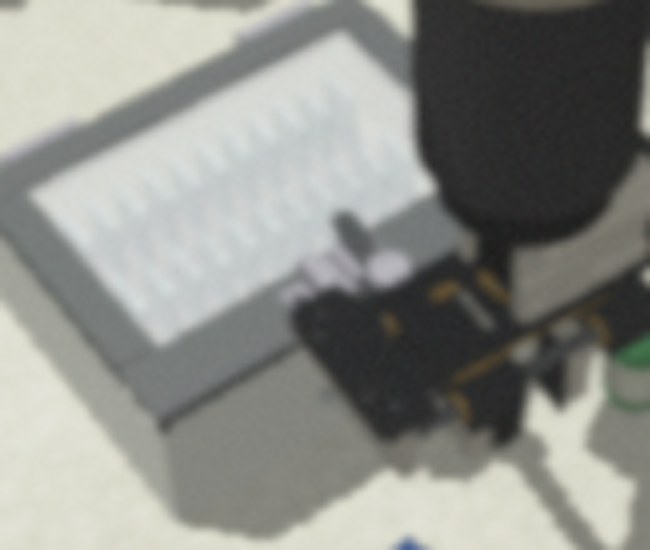

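Request:
jog_arm(
  commands=[
    {"x": 0, "y": -0.22, "z": -0.04, "roll": -0.02},
  ],
)

```text
clock: 19.8
tool_pos: [0.5158, -0.1678, 0.1182]
orientation: [179.7, -0.0, -102.0]
force: [-7.3, 3.7, 5.0]
opening: 0.0361
```

Request:
jog_arm(
  commands=[
    {"x": 0, "y": -0.22, "z": -0.04, "roll": -0.02},
  ],
)

```text
clock: 19.9
tool_pos: [0.5179, -0.1682, 0.1186]
orientation: [179.7, -0.0, -100.8]
force: [-8.1, 2.9, 4.0]
opening: 0.036
```

```bash
python3 st.py
```

```text
19.9 [ 0.5179 -0.1682  0.1186] F [-8.1  2.9  4. ] r 0.1105 ang 1.523 yawang 1.547 Ft -8.5 Fr -1.1
```

Request:
jog_arm(
  commands=[
    {"x": 0, "y": -0.22, "z": 0, "roll": -0.02},
  ],
)

```text
clock: 20.0
tool_pos: [0.5204, -0.1688, 0.1185]
orientation: [179.8, -0.0, -99.6]
force: [-5.0, 1.4, 1.7]
opening: 0.0359
```

```bash
python3 st.py s29
```

```text
20.0 [ 0.5204 -0.1688  0.1185] F [-5.   1.4  1.7] r 0.1106 ang 1.546 yawang 1.567 Ft -5.2 Fr -0.5
```

View pics/s29.png

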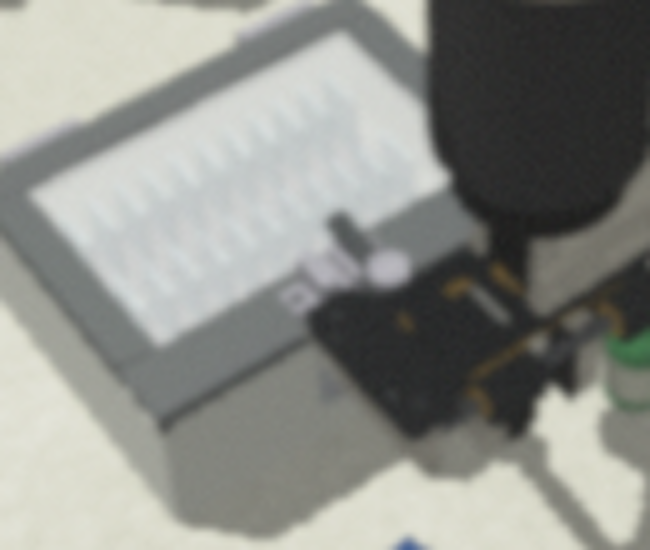

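Request:
jog_arm(
  commands=[
    {"x": 0, "y": -0.17, "z": 0, "roll": -0.015},
  ],
)

```text
clock: 20.15
tool_pos: [0.5224, -0.1692, 0.1188]
orientation: [179.8, -0.0, -98.8]
force: [-5.9, 0.6, 3.8]
opening: 0.0358
```

```bash
python3 st.py
```

```text
20.15 [ 0.5224 -0.1692  0.1188] F [-5.9  0.6  3.8] r 0.1106 ang 1.565 yawang 1.582 Ft -6.0 Fr 0.4
```

Request:
jog_arm(
  commands=[
    {"x": 0, "y": -0.17, "z": 0, "roll": -0.015},
  ],
)

```text
clock: 20.25
tool_pos: [0.5244, -0.1696, 0.1189]
orientation: [179.8, -0.0, -97.9]
force: [-5.5, 0.3, 4.7]
opening: 0.0361
```

```bash
python3 st.py
```

```text
20.25 [ 0.5244 -0.1696  0.1189] F [-5.5  0.3  4.7] r 0.1107 ang 1.583 yawang 1.597 Ft -5.4 Fr 0.5
```

Request:
jog_arm(
  commands=[
    {"x": 0, "y": -0.17, "z": 0, "roll": -0.015},
  ],
)

```text
clock: 20.35
tool_pos: [0.5259, -0.1698, 0.1189]
orientation: [179.8, -0.0, -97.1]
force: [-5.0, 1.1, 3.9]
opening: 0.0359
```

```bash
python3 st.py
```

```text
20.35 [ 0.5259 -0.1698  0.1189] F [-5.   1.1  3.9] r 0.1107 ang 1.597 yawang 1.612 Ft -5.1 Fr -0.4
```

Request:
jog_arm(
  commands=[
    {"x": 0, "y": -0.11, "z": 0, "roll": -0.01},
  ],
)

```text
clock: 20.45
tool_pos: [0.5276, -0.17, 0.119]
orientation: [179.9, -0.0, -96.5]
force: [-4.1, -1.0, 2.6]
opening: 0.036
```

Request:
jog_arm(
  commands=[
    {"x": 0, "y": -0.11, "z": 0, "roll": -0.01},
  ],
)

```text
clock: 20.55
tool_pos: [0.5294, -0.1701, 0.119]
orientation: [179.9, -0.0, -95.9]
force: [-3.1, -0.4, 1.3]
opening: 0.036
```

```bash
python3 st.py
```

```text
20.55 [ 0.5294 -0.1701  0.119 ] F [-3.1 -0.4  1.3] r 0.1106 ang 1.628 yawang 1.633 Ft -3.0 Fr 0.7
```

Request:
jog_arm(
  commands=[
    {"x": 0, "y": -0.11, "z": 0, "roll": -0.01},
  ],
)

```text
clock: 20.65
tool_pos: [0.5309, -0.1702, 0.1191]
orientation: [180.0, -0.0, -95.3]
force: [-3.4, -1.4, 1.4]
opening: 0.0359
```

```bash
python3 st.py s30
```

```text
20.65 [ 0.5309 -0.1702  0.1191] F [-3.4 -1.4  1.4] r 0.1105 ang 1.642 yawang 1.644 Ft -3.2 Fr 1.7
```

View pics/s30.png

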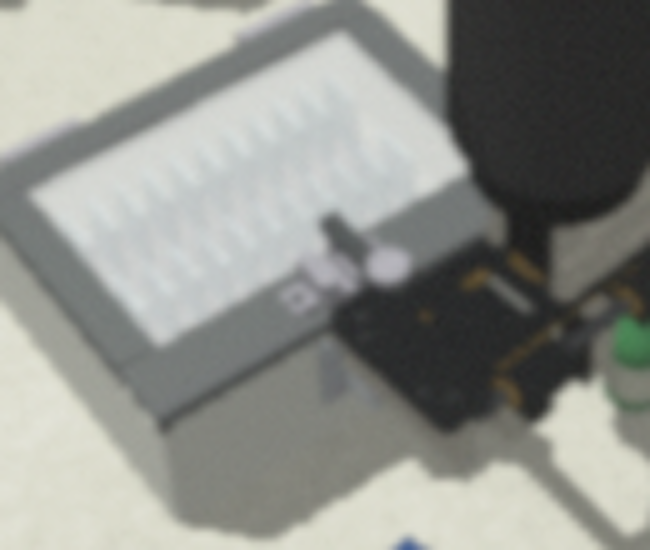

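Request:
jog_arm(
  commands=[
    {"x": 0, "y": -0.11, "z": 0, "roll": -0.01},
  ],
)

```text
clock: 20.8
tool_pos: [0.5323, -0.1702, 0.119]
orientation: [-180.0, -0.0, -94.7]
force: [-2.3, 0.3, 0.8]
opening: 0.0358
```

Request:
jog_arm(
  commands=[
    {"x": 0, "y": -0.11, "z": 0, "roll": -0.01},
  ],
)

```text
clock: 20.9
tool_pos: [0.5333, -0.1702, 0.119]
orientation: [180.0, -0.0, -94.1]
force: [-2.6, -0.5, 0.9]
opening: 0.0358
```

```bash
cat > hub.py <<'E'
import cv2,numpy as np,sys
t=cv2.imread("pics/s30.png",0)[235:295,355:420]
for f in sys.argv[1:]:
    im=cv2.imread(f"pics/{f}.png",0); r=im[205:330,330:445]; m=cv2.matchTemplate(r,t,cv2.TM_CCOEFF_NORMED); _,mx,_,l=cv2.minMaxLoc(m); print(f,round(mx,3),((l[0]-25)/5,(l[1]-30)/5))
E
python3 st.py s31; python3 hub.py s27 s28 s29 s30 s31
```

```text
20.9 [ 0.5333 -0.1702  0.119 ] F [-2.6 -0.5  0.9] r 0.1103 ang 1.664 yawang 1.664 Ft -2.6 Fr 0.7
s27 0.839 (0.2, -0.6)
s28 0.962 (0.0, 0.4)
s29 0.978 (0.2, 0.4)
s30 1.0 (0.0, 0.0)
s31 0.997 (0.0, 0.0)
```

Request:
jog_arm(
  commands=[
    {"x": 0, "y": -0.11, "z": 0, "roll": -0.01},
  ],
)

```text
clock: 21.05
tool_pos: [0.5346, -0.1702, 0.119]
orientation: [-180.0, 0.0, -93.5]
force: [-0.6, 0.1, 0.2]
opening: 0.0359
```

Request:
jog_arm(
  commands=[
    {"x": 0, "y": -0.11, "z": 0, "roll": -0.01},
  ],
)

```text
clock: 21.15
tool_pos: [0.5359, -0.1703, 0.1191]
orientation: [-180.0, 0.0, -92.9]
force: [-0.5, 0.0, -0.7]
opening: 0.0361
```

```bash
python3 st.py s32; python3 hub.py s32
```

```text
21.15 [ 0.5359 -0.1703  0.1191] F [-0.5  0.  -0.7] r 0.1102 ang 1.687 yawang 1.684 Ft -0.5 Fr 0.0
s32 0.993 (0.0, 0.0)
```

View pics/s32.png

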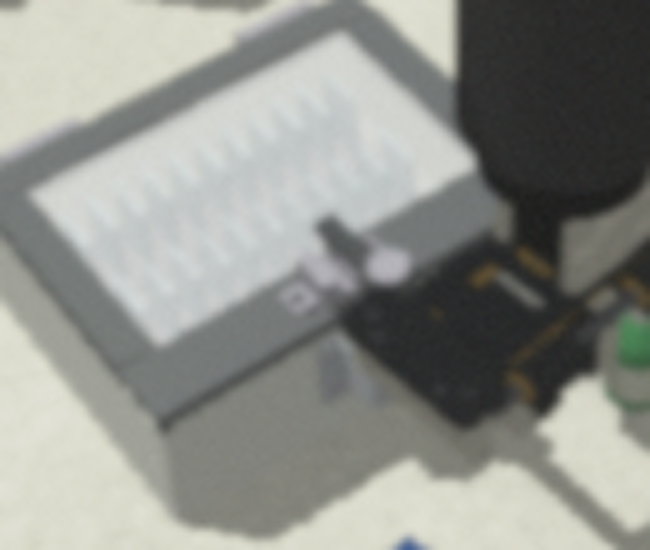

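Request:
jog_arm(
  commands=[
    {"x": 0, "y": -0.11, "z": 0, "roll": -0.01},
  ],
)

```text
clock: 21.3
tool_pos: [0.5371, -0.1703, 0.1192]
orientation: [-179.9, 0.0, -92.4]
force: [-0.4, 0.4, 0.2]
opening: 0.0361
```

```bash
python3 st.py s33; python3 hub.py s33
```

```text
21.3 [ 0.5371 -0.1703  0.1192] F [-0.4  0.4  0.2] r 0.1102 ang 1.698 yawang 1.694 Ft -0.5 Fr -0.4
s33 0.959 (0.0, 1.2)
```

Request:
jog_arm(
  commands=[
    {"x": 0, "y": -0.11, "z": 0, "roll": -0.01},
  ],
)

```text
clock: 21.45
tool_pos: [0.5379, -0.1704, 0.1191]
orientation: [-180.0, 0.0, -91.8]
force: [0.1, -0.8, -0.4]
opening: 0.036
```

```bash
python3 st.py s34; python3 hub.py s34
```

```text
21.45 [ 0.5379 -0.1704  0.1191] F [ 0.1 -0.8 -0.4] r 0.1102 ang 1.705 yawang 1.704 Ft 0.2 Fr 0.8
s34 0.955 (0.0, 1.2)
```

```bash
python3 - <<'E'
import cv2,numpy as np
a=[cv2.imread(f"pics/{f}.png")[190:330,260:440] for f in("s32","s34")]
cv2.imwrite("pics/cmp.png",cv2.resize(np.hstack(a),None,fx=2.2,fy=3,interpolation=cv2.INTER_CUBIC))
E
```

```text
(no output)
```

View pics/cmp.png

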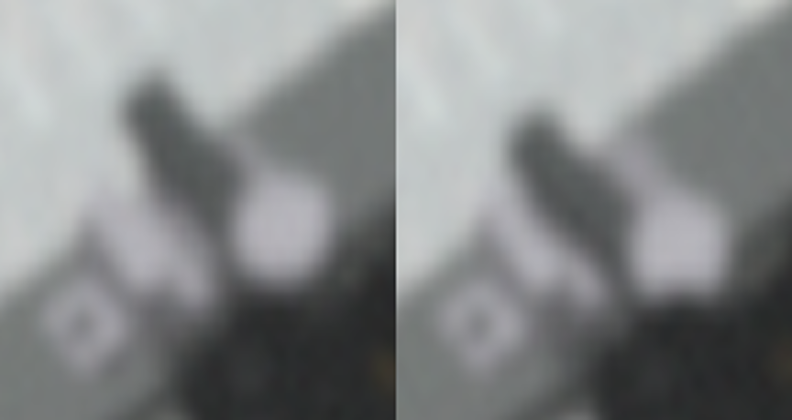

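Request:
jog_arm(
  commands=[
    {"x": 0, "y": 0.25, "z": 0, "roll": 0},
    {"x": 0, "y": 0.25, "z": 0, "roll": 0},
  ],
  gripper=4.4,
)

```text
clock: 21.7
tool_pos: [0.5324, -0.1703, 0.119]
orientation: [180.0, 0.0, -91.8]
force: [1.0, 0.1, 0.2]
opening: 0.043
```

Request:
jog_arm(
  commands=[
    {"x": 0, "y": 0, "z": -0.5, "roll": 0},
    {"x": 0, "y": 0, "z": -1, "roll": 0},
    {"x": 0, "y": 0, "z": -2, "roll": 0},
    {"x": 0, "y": 0, "z": -3, "roll": 0},
    {"x": 0, "y": 0, "z": -3, "roll": 0},
    {"x": 3, "y": 0, "z": 0, "roll": 0},
    {"x": 4, "y": 0, "z": 0, "roll": 0},
    {"x": 4, "y": 0, "z": 0, "roll": 0},
    {"x": 4, "y": 0, "z": 0, "roll": 0},
    {"x": 0, "y": 0, "z": 0, "roll": 0},
  ],
)

```text
clock: 22.7
tool_pos: [0.5273, -0.3241, 0.2145]
orientation: [180.0, -0.1, -92.0]
force: [0.0, 0.7, -0.8]
opening: 0.0442
```

```bash
python3 st.py s35; python3 hub.py s35; python3 - <<'E'
from h import *
from plant import ctrl
import cv2
for n,(a,b,c,d) in dict(side=(140,270,160,330),top=(130,280,180,340)).items():
  s=ctrl.snapshot(n); cv2.imwrite(f"pics/{n}36.png",cv2.resize(s["image"][a:b,c:d,::-1],None,fx=4,fy=4,interpolation=cv2.INTER_CUBIC))
  cv2.imwrite(f"pics/{n}36f.png",s["image"][:,:,::-1])
E
```

```text
22.7 [ 0.5273 -0.3241  0.2145] F [ 0.   0.7 -0.8] r 0.2643 ang 1.683 yawang 1.7 Ft -0.0 Fr -0.7
s35 0.95 (-0.2, 1.6)
```

View pics/side36.png

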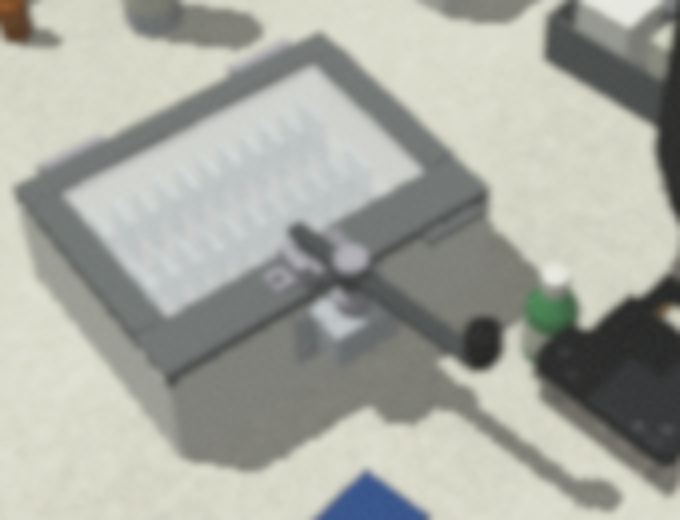

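View pics/top36.png

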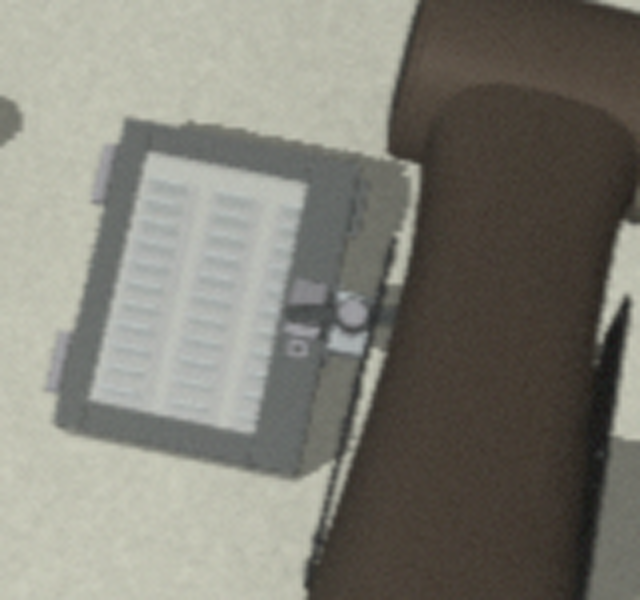

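```bash
python3 - <<'E'
from h import *
import cv2
A=cv2.imread("pics/side0.png",0);B=cv2.imread("pics/side36f.png",0)
up=lambda x:cv2.resize(x,None,fx=8,fy=8,interpolation=cv2.INTER_CUBIC)
def sh(A,B,u0,u1,v0,v1,m=4):
    t=up(A[v0:v1,u0:u1]); s=up(B[v0-m:v1+m,u0-m:u1+m]); r=cv2.matchTemplate(s,t,cv2.TM_CCOEFF_NORMED); _,mx,_,l=cv2.minMaxLoc(r); return round(mx,3),(l[0]/8-m,l[1]/8-m)
print("hub",sh(A,B,243,253,200,207))
for n,b in dict(stain=(293,301,208,217),cover=(230,270,258,294),mug=(355,398,238,292),slide=(305,385,308,380),can=(186,206,108,150),loupe=(131,148,156,178),oil=(158,170,136,152)).items(): print(n,sh(A,B,*b))
for h in (1.5,1.55,1.6,1.65,1.7): print(h,proj("side",W(p0,[knobp(h)])).round(1))
E
```

```text
hub (0.954, (0.25, 0.125))
stain (0.998, (-0.125, 0.125))
cover (0.977, (0.25, 0.25))
mug (0.666, (0.125, -2.375))
slide (0.913, (-0.625, -0.75))
can (0.999, (0.0, 0.0))
loupe (0.956, (0.0, -0.5))
oil (0.999, (0.0, 0.0))
1.5 [[273.4 227.5]]
1.55 [[275.3 226.4]]
1.6 [[277.1 225.3]]
1.65 [[278.8 224. ]]
1.7 [[280.5 222.7]]
```

View pics/side36f.png

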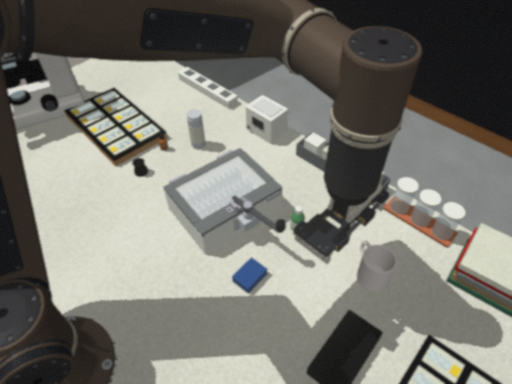

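```bash
python3 - <<'E'
from plant import ctrl
print(ctrl.close_job(), ctrl.get_obs()["clock"])
E
```

```text
the job is handed in; nothing more can be done
the job is handed in; nothing more can be done
```

The chest is closed and latched, and I handed the job in at about 23 s of the 66 s allowed.

**What I did**
- **Lid:** I pressed the frame down with closed fingertips, to the side of the keeper. At flush the lid stopped moving in the picture and the force rose to about 11 N.
- **Handle:** I pushed the knob round inside a loose cage of the open fingers, never gripped. Tangential force peaked at about 10 N on the ramp, which is above the 8 N you gave. Finger friction was also holding the handle down with up to 6.6 N at that point. I raised the tool slightly and the force fell to about 5 N on the crest, then to about 0.5 N as the pin dropped.
- **Backing off:** I backed off right after the drop, before reaching the stop, then lifted clear.

**Last checks**
- **Handle height:** the hub is back at its starting height to within about 0.1 px, after dropping 1.6 px (about 5 mm) from the crest.
- **Latch and lid:** the pictures show the nose sitting in the keeper and the lid flush.
- **Clear of the chest:** the tool is well away and reads no contact force.
- **Bystanders:** the stain bottle, can, oil bottle and coverslip box match their starting pictures to within about 0.4 px.

**What disagreed or was unclear**
- **Tool height:** the reported tool tip was about 22 mm lower than where the lid contact and the side camera put it, so I worked from the contact and pictures.
- **Lid force:** almost no force showed while the lid was going down, although a few newtons were expected.
- **Mug, slide box and loupe:** automatic matching came out poor, with shifts of 0.5 to 2.4 px. I put that down to the arm's shadow or the arm nearby, and by eye they had not moved.

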